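# Set the pour-over stand to its height mark and clamp it

## Task

Get the pour-over coffee stand ready for the tall mug: first swing its folded ring arm out over the base until it clicks fully home, then take the sliding carriage by its open cam lever, raise it until the top of the collar just meets the rubber marker ring on the post (without shifting the marker), and keep it there while you swing the lever fully closed. Finish still gripping the lever, do not let go, and leave everything else on the worktop where it stands.

Things in the scene. Friction and masses are not known exactly. Their poses are not given: they have to be found in the camera images.
- stand: Pour-over coffee stand, fixed to the worktop; origin on the worktop under the axis of its steel post (20 mm thick, 274 mm tall), z up. Wooden base board 255 x 146 mm, top at 20 mm, reaching from 60 mm on the post's +x side to 195 mm on its -x side, where the round drip plate (cup place) lies
- carriage (a joint): height of the sliding carriage (aluminium collar 42 mm across, 66 mm tall, about 0.35 kg with ring arm and lever) above its lowest position, m, 0 to 0.135. With the lever open it drops back to 0 when nothing holds it; everything on it rises with it
- collar_top (a point): centre of the collar's top edge, on the post axis; 121 mm above the worktop when carriage is 0
- marker_under (a point): centre of the underside of the black rubber marker ring (29 mm across, 5 mm thick) that sits tightly on the post, 65 to 105 mm above the collar's lowest top edge; it moves only when pushed with more than 5 N
- ring_arm (a joint): angle of the ring arm about an upright pin 34 mm from the post axis on the stand's -x side, rad, anticlockwise from above: 0 folded (arm points to the stand's +y), 1.5 fully out against its stop (points along the stand's -x, ring over the drip plate). A spring detent must be overcome between 0.8 and 1.17 (about 3 N at the ring), then it pushes the arm home and keeps it there
- ring_center (a point): centre of the ring of the ring arm, 75 mm from the arm's pin, 65 mm above the worktop when carriage is 0. The ring is a round steel rod 8 mm thick, 76 mm clear inside, 92 mm outside; free all round, it can be pinched across the rod from above (one finger inside the ring) or hooked from inside
- lever (a joint): angle of the cam lever about an upright pin 32 mm from the post axis on the stand's -y side, rad, anticlockwise from above: 0 fully open (points along the stand's -y), 1.62 fully closed (points along the stand's +x, 3 degrees beyond). It turns easily; in the last 0.35 the cam bites on the post and the push at the paddle rises to about 10 N; closed, it clamps the carriage and stays
- paddle: black upright paddle at the end of the cam lever, 11 mm thick (its x), 52 mm long (its y, along the lever), 24 mm tall; origin at its middle, 80 mm from the lever's pin, 109 mm above the worktop when carriage is 0. Pinched from above across its thickness it carries the whole carriage up
- mug: green and white tall mug, 107 mm high, 90 mm across with its handle 122 mm; bystander, origin under its middle
- dripper: white ceramic coffee dripper, open cone 104 mm across and 80 mm high with a handle loop; bystander
- teaspoon: steel teaspoon, 139 mm long; bystander
- bowl: white bowl, 130 mm across, 58 mm high; bystander
- lemon: lemon, 78 mm long, 56 mm high; bystander
- tub: yoghurt tub, 72 mm across and high; bystander
- glass: clear drinking glass, 84 mm across, 89 mm high; bystander

How it is judged:
By the outcome, as a careful person would: the job done as asked, in the order asked, and still so for the second after the job is handed in, while the arm keeps its last pose, push and grip.
It also fails if it takes over 53 s, if anything falls off the work surface, if the arm or the gripper's body presses on something with over 40 N, if the wrist force passes 120 N, or if a joint passes its speed limit or range.

## Robot

A 6-joint arm with a two-finger parallel gripper is mounted at the origin on a cart in front of the work surface, level with it; the furniture and walls round the work are solid. World frame = base frame: x ahead of the robot, y to its left, z up, the work surface at z = 0. Lengths are in m, angles in rad, forces in N, time in s.
With the tool pointing down it reaches from about 0.375 to 0.975 m from the base axis. Payload 3.8 kg.
Tool frame: the origin (TCP) lies at the very end of the fingers, on their centre line; the grasp point (between the pads) lies 19 mm behind it; z points along the fingers, y is the line along which they close (so a half turn about z gives the same grasp; the last joint's range is limited). The gripper opens to 85 mm and grips with 20 to 120 N. Pads are 22 mm wide; open, the fingers measure 114 mm over their backs; the gripper's body (76 mm by 85 mm) begins 54 mm behind the grasp point. The pads swing forward as they close: fully open they stand 13 mm farther back than shut.
Start: joints at [1.265, 0.264, 1.604, -0, 1.274, -0.037], TCP at [0.179, 0.651, 0.231] pointing down, gripper open.
Joint ranges: [-2.63, 2.63], [-0.94, 2.18], [0.31, 2.57], [-1.31, 4.45], [0, 2.66], [-2.55, 2.55]. Speed limits (rad/s): [2.57, 2.57, 3.14, 3.14, 3.14, 3.14].

## Interface

Orientations are given as a rotation vector (axis times angle).
In Python, from workcell import read_state, read_camera, calibration, finish_job gives the robot as it stands.
- The arm moves only by the tool step_arm, never from a script. Its argument "commands" is a list of rows, each an object of numbers: "fingers": the gripper's target within -1 to 1 (shut at 1, half-way at 0, fully open at -1); "dx", "dy", "dz": the shift along the tool's x, y, z in m; "roll": the turn about the tool's z in degrees. In form: [{"fingers": .., "dx": .., "dy": .., "dz": .., "roll": ..}, ...]. A call has 1 to 8 rows; each row is the pose to reach, as a shift and turn from the pose commanded when the call began, along the tool's axes at that moment; what a row does not reach only later rows make up. A row lasts 1/8 s, in which the tool goes at most 62.5 mm and 10.7 degrees, less where a joint would pass 70% of its speed; a pose out of reach is approached as far as the arm can. A call with a gripper value outside its range is refused whole. The fingers move at their own pace and stop on an object; "squeeze" is the grip in N (left out, the last holds). Time passes only in rows, so rows that repeat a pose let the fingers close. It gives the time, the measured TCP pose, the force, the opening and the grip force at its end, in the units of the state.
- read_state(): the state, without advancing time (a new reading comes with each control period).
- read_camera(name): name is "scene" or "top" or "wrist"; returns (picture, depth): 420x560x3 uint8, blue, green, red; 420x560 float32, m along the optical axis (not along the pixel's ray), 0 where there is no reading.
- calibration(name): a dict with "intrinsics" (3x3 intrinsics, pixels), "world_to_cam" (4x4, takes a point from world to camera coordinates). Camera axes: x right, y up, looking along -z (the intrinsics and any distortion apply to the point x, -y, -z); pixel columns grow to the right and rows downward; lengths in m; the calibration is good to about 2 mm. A picture is of the moment at which its call begins: read the wrist's pose just before it. calibration takes no time and is no camera call; for the wrist camera it gives the pose at the moment of the call.
- finish_job(): hands the job in; it is judged then, once.
The state is a dict: "time": time; "q": joint angles; "joint_vel": joint speeds; "joint_torque": joint torques, N m; "tool_pos": TCP position; "tcp_rot": TCP orientation; "wrist_force": force on the tool from outside, world axes, zero at the start; "torque": the same for the moment, N m; "width": opening from 0.0 (shut) to 1.0 (fully open); "grip_force": force on a finger pad.
Only numpy, scipy, OpenCV 4.12 (cv2) and the standard library are available. Lean on these libraries where they do the work, as an engineer would, in place of code of your own. Each camera call takes 0.05 s, during which the arm holds its last target. There are 200 camera calls.

## Working session

There is one attempt and no reset: what is moved stays moved. The work goes in short steps, Python scripts to look and compute and a tool call to move; the robot and the scene stay as the last step left them, time stands still between calls to the robot, and variables do not carry over. Pictures are saved under pics/ and viewed, at most 10 in all, crops included, and the job is handed in when it is done.

Besides the shell and the picture viewer there is one more tool, called after "Emit:" as a command line: name --argument value ..., lists and objects as JSON in quotes. step_arm: Moves the arm, as the interface text tells. Its arguments: {"type":"object","properties":{"commands":{"type":"array","items":{"type":"object","properties":{"fingers":{"type":"number"},"dx":{"type":"number"},"dy":{"type":"number"},"dz":{"type":"number"},"roll":{"type":"number"}}}},"squeeze":{"type":"number"}},"required":["commands"]}

```bash
mkdir -p pics; cat > h.py <<'E'
import numpy as np, cv2
from workcell import read_state, read_camera, calibration, finish_job
def pts(name, d):
    c=calibration(name); K=np.array(c["intrinsics"]); M=np.linalg.inv(np.array(c["world_to_cam"]))
    v,u=np.mgrid[0:d.shape[0],0:d.shape[1]]
    x=(u-K[0,2])/K[0,0]*d; y=(v-K[1,2])/K[1,1]*d
    P=np.stack([x,-y,-d,np.ones_like(d)],-1)
    return (P@M.T)[...,:3]
def ray(name,u,v):
    c=calibration(name); K=np.array(c["intrinsics"]); M=np.linalg.inv(np.array(c["world_to_cam"]))
    d=np.array([(u-K[0,2])/K[0,0],-(v-K[1,2])/K[1,1],-1]); return M[:3,3],M[:3,:3]@d
def onz(name,u,v,z):
    o,d=ray(name,u,v); return o+d*(z-o[2])/d[2]
E
python3 - <<'E'
from h import *
s=read_state(); print({k:np.round(v,3) for k,v in s.items()})
for n in("scene","top"):
    p,d=read_camera(n); cv2.imwrite(f"pics/{n}0.png",p); np.savez(f"{n}0.npz",p=p,d=d); c=calibration(n);print(n,c.keys(),np.round(c["intrinsics"],1),np.round(np.linalg.inv(c["world_to_cam"]),3),(d>0).mean())
E
```

```text
{'time': np.float64(0.0), 'q': array([ 1.265,  0.265,  1.605, -0.   ,  1.274, -0.037]), 'joint_vel': array([-0.001, -0.   , -0.   ,  0.001, -0.   ,  0.002]), 'joint_torque': array([-4.0000e-03, -5.1512e+01, -3.6730e+01, -0.0000e+00,  1.3000e-02,
        0.0000e+00]), 'tool_pos': array([0.179, 0.65 , 0.23 ]), 'tcp_rot': array([-0.421, -3.113,  0.004]), 'wrist_force': array([-0.496, -0.68 ,  0.198]), 'torque': array([-0.02 , -0.004, -0.012]), 'grip_force': np.float64(0.0), 'width': np.float64(1.002)}
scene dict_keys(['intrinsics', 'world_to_cam']) [[508.2   0.  284.9]
 [  0.  508.2 200.9]
 [  0.    0.    1. ]] [[-0.965  0.118 -0.234  0.215]
 [-0.261 -0.5    0.826  1.093]
 [-0.02   0.858  0.513  0.832]
 [ 0.     0.     0.     1.   ]] 0.9961394557823129
top dict_keys(['intrinsics', 'world_to_cam']) [[387.6   0.  277.2]
 [  0.  387.6 210.2]
 [  0.    0.    1. ]] [[ 0.015  0.996 -0.088  0.424]
 [-1.     0.015 -0.004 -0.053]
 [-0.003  0.088  0.996  1.141]
 [ 0.     0.     0.     1.   ]] 0.9958460884353741
```

View pics/scene0.png

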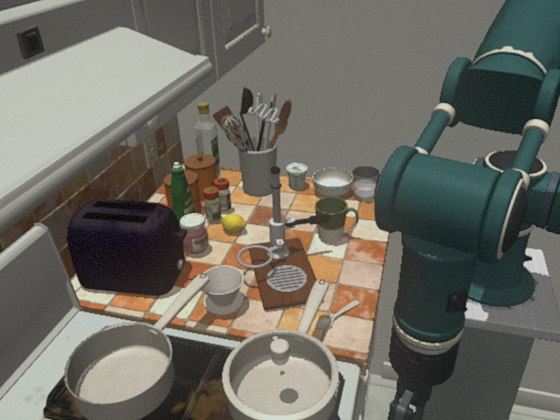

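View pics/top0.png

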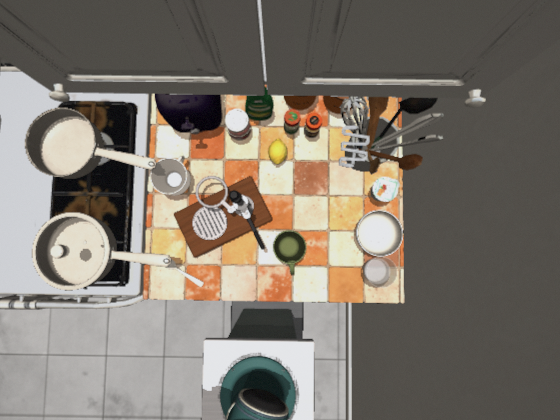

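The scene view shows the stand with its post at about (277,200), the ring folded at (256,257) and the paddle at (332,219). The top view shows the post at (237,198), the ring at (212,192), the drip plate at (210,224) and the lever running from (250,215) to (262,245).

```bash
python3 - <<'E'
from h import *
A=np.load("top0.npz");B=np.load("scene0.npz")
P=pts("top",A["d"]);Q=pts("scene",B["d"])
a=cv2.resize(A["p"][160:270,160:310],None,fx=4,fy=4,interpolation=cv2.INTER_CUBIC)
b=cv2.resize(B["p"][155:305,215:365],None,fx=4,fy=4,interpolation=cv2.INTER_CUBIC)
cv2.imwrite("pics/topc.png",a);cv2.imwrite("pics/scc.png",b)
# board: brown dark, z near 0.02
hsv=cv2.cvtColor(A["p"],cv2.COLOR_BGR2HSV)
print("board px",hsv[240,195],hsv[205,262],P[240,195],P[205,262])
m=(abs(P[...,2]-.02)<.008)&(hsv[...,2]<130);m[:160]=0;m[265:]=0;m[:,:165]=0;m[:,285:]=0
m=cv2.morphologyEx(m.astype(np.uint8),cv2.MORPH_OPEN,np.ones((3,3)))
c=max(cv2.findContours(m,0,2)[0],key=cv2.contourArea);r=cv2.minAreaRect(c)
bp=cv2.boxPoints(r);print("rect",r,bp)
W=np.array([onz("top",u,v,.02) for u,v in bp]);print(W.round(4),np.linalg.norm(np.diff(W,axis=0),axis=1))
for n,X in(("top",P),("scene",Q)):
  C=W.mean(0)
  s=(np.hypot(X[...,0]-C[0],X[...,1]-C[1])<.14)
  for lo,hi in((.055,.075),(.095,.125),(.125,.15),(.15,.18),(.18,.21),(.21,.25),(.25,.29)):
    k=s&(X[...,2]>lo)&(X[...,2]<hi); 
    if k.sum(): print(n,lo,k.sum(),np.median(X[k],0).round(4),X[k].min(0).round(3),X[k].max(0).round(3))
E
```

```text
board px [ 11 155 115] [ 11 154 121] [0.43246247 0.18694091 0.02374272] [ 0.53703607 -0.00355316  0.01850814]
rect ((212.10003662109375, 221.70001220703125), (49.64070510864258, 63.95154571533203), 63.43495178222656) [[172.40002 213.80002]
 [229.60004 185.20001]
 [251.80005 229.6    ]
 [194.60004 258.2    ]]
[[0.5073 0.256  0.02  ]
 [0.5936 0.0921 0.02  ]
 [0.465  0.0245 0.02  ]
 [0.3804 0.1871 0.02  ]] [0.18519069 0.1452443  0.18331051]
top 0.055 341 [0.5636 0.1331 0.0677] [0.508 0.025 0.057] [0.612 0.253 0.075]
top 0.095 278 [0.5103 0.033  0.1183] [0.383 0.004 0.097] [0.553 0.241 0.124]
top 0.125 13 [0.5264 0.0416 0.1419] [0.52  0.039 0.126] [0.536 0.054 0.149]
top 0.15 13 [0.5261 0.0429 0.1686] [0.523 0.04  0.155] [0.535 0.054 0.179]
top 0.18 4 [0.5254 0.0449 0.1885] [0.524 0.041 0.184] [0.529 0.048 0.189]
top 0.21 45 [0.527  0.0424 0.2265] [0.52  0.037 0.222] [0.546 0.061 0.249]
top 0.25 81 [0.5327 0.0488 0.2718] [0.522 0.038 0.253] [0.542 0.061 0.277]
scene 0.055 506 [0.5669 0.1387 0.0685] [0.51  0.048 0.055] [0.613 0.246 0.075]
scene 0.095 444 [0.5128 0.0434 0.1144] [0.44  0.006 0.095] [0.555 0.075 0.125]
scene 0.125 65 [0.5326 0.0575 0.136 ] [0.523 0.044 0.125] [0.546 0.061 0.149]
scene 0.15 82 [0.5334 0.057  0.1646] [0.525 0.049 0.15 ] [0.544 0.064 0.18 ]
scene 0.18 84 [0.5316 0.0571 0.1953] [0.525 0.045 0.181] [0.543 0.064 0.21 ]
scene 0.21 124 [0.5324 0.0575 0.2288] [0.52  0.041 0.211] [0.548 0.067 0.25 ]
scene 0.25 104 [0.5333 0.0564 0.267 ] [0.524 0.042 0.25 ] [0.546 0.065 0.277]
```

View pics/topc.png

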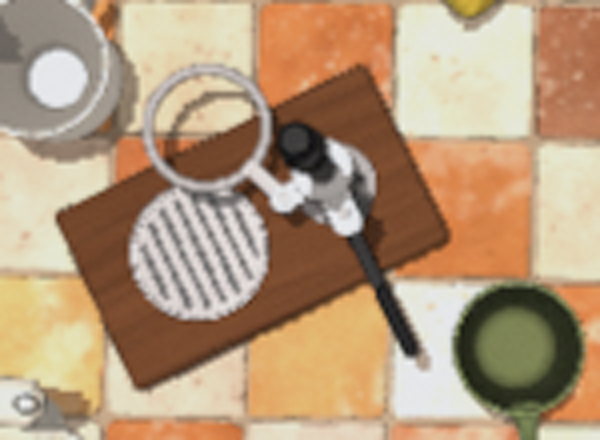

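View pics/scc.png

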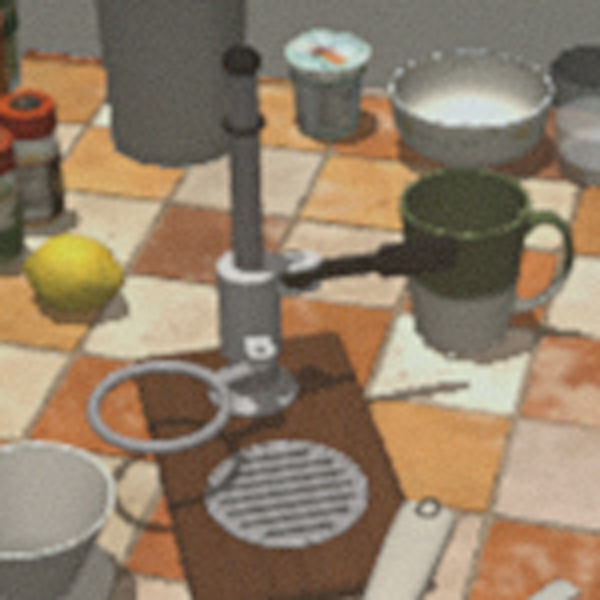

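The crops show the board corners clearly. They also show the ring free and folded, the paddle near the mug, and the marker ring on the post at scene pixel of about (275.8,186).

```bash
python3 - <<'E'
from h import *
A=np.load("top0.npz");B=np.load("scene0.npz")
P=pts("top",A["d"]);Q=pts("scene",B["d"])
t=lambda u,v,z:onz("top",160+(u+.0)/4-.375,160+v/4-.375,z)
C=np.array([t(*c,.02) for c in((363,65),(448,242),(140,388),(57,215))]);print(C.round(4))
e=[C[0]-C[3],C[1]-C[2]];w=[C[0]-C[1],C[3]-C[2]]
print([np.linalg.norm(v) for v in e+w],[np.degrees(np.arctan2(v[1],v[0])) for v in e],[np.degrees(np.arctan2(v[1],v[0]))-90 for v in w])
v=sum(e);v2=sum(w);yaw=np.angle(np.exp(1j*np.arctan2(v[1],v[0]))*255+146*np.exp(1j*(np.arctan2(v2[1],v2[0])-np.pi/2)))
ex=np.array([np.cos(yaw),np.sin(yaw)]);ey=np.array([-ex[1],ex[0]])
post_b=C.mean(0)[:2]+ex*.0675; print("yaw",np.degrees(yaw),"post from board",post_b)
k=(P[...,2]>.262)&(np.hypot(P[...,0]-.533,P[...,1]-.049)<.03);print("post top",P[k].mean(0),((P[k].min(0)+P[k].max(0))/2))
v_,u_=np.nonzero(k);print(onz("top",u_.mean(),v_.mean(),.274))
# ring fit from both
for n,X in(("top",P),("scene",Q)):
  k=(abs(X[...,2]-.067)<.006)&(np.hypot(X[...,0]-.565,X[...,1]-.14)<.09); xy=X[k][:,:2]
  for _ in range(5):
    S=np.linalg.lstsq(np.c_[2*xy,np.ones(len(xy))],(xy**2).sum(1),rcond=None)[0]; c=S[:2];R=np.sqrt(S[2]+c@c)
    xy=xy[abs(np.hypot(*(xy-c).T)-R)<.006]
  print(n,"ring",c.round(4),R,len(xy))
for p in (post_b,np.array([.533,.049])):
  print("pred ring",p-ex*.034+ey*.075,"paddle",p-ey*(.112),"levpin",p-ey*.032)
print("ring px ray",t(208,128,.065))
# paddle dark pts
for n,X,I in(("top",P,A["p"]),("scene",Q,B["p"])):
  k=(abs(X[...,2]-.112)<.012)&(I.max(2)<75)&(np.hypot(X[...,0]-.44,X[...,1]-.0)<.07)
  print(n,"paddle",k.sum(),np.median(X[k],0).round(4),X[k].min(0).round(3),X[k].max(0).round(3))
print("mug",t(518,347,.107),"levtip",t(421,361,.12),t(400,320,.12))
# marker in scene
c=calibration("scene");K=np.array(c["intrinsics"]);M=np.array(c["world_to_cam"])
def pr(p):
  q=M@np.r_[p,1];return K[0,0]*q[0]/-q[2]+K[0,2],-K[1,1]*q[1]/-q[2]+K[1,2]
for z in(.12,.18,.19,.2,.21,.22,.23,.24,.274):print(z,np.round(pr([.533,.049,z]),1))
g=B["p"].max(2)
for r in range(165,226):print(r,g[r,268:288])
E
```

```text
[[ 0.622   0.032   0.02  ]
 [ 0.4933 -0.0323  0.02  ]
 [ 0.3849  0.1872  0.02  ]
 [ 0.5086  0.2517  0.02  ]]
[np.float64(0.2472599779116809), np.float64(0.24484667179230854), np.float64(0.1438987380991622), np.float64(0.13953765866427584)] [np.float64(-62.693970039878025), np.float64(-63.71196652316609)] [np.float64(-63.44052118300078), np.float64(-62.45703148109801)]
yaw -63.11158711967717 post from board [0.53270767 0.04944995]
post top [0.53246073 0.04899933 0.27149861] [0.53241563 0.04946123 0.27002475]
[0.53215081 0.04870962 0.274     ]
top ring [0.5664 0.1373] 0.043349583299813525 135
scene ring [0.5628 0.1377] 0.04691263175175342 33
pred ring [0.5842227  0.11369326] paddle [ 0.4328161  -0.00120253] levpin [0.50416722 0.03497782]
pred ring [0.58451503 0.1132433 ] paddle [ 0.43310843 -0.00165249] levpin [0.50445955 0.03452786]
ring px ray [0.5678231  0.13612855 0.065     ]
top paddle 131 [0.4525 0.0065 0.1166] [ 0.414 -0.067  0.103] [0.506 0.032 0.123]
scene paddle 227 [0.4405 0.006  0.1117] [ 0.392 -0.056  0.1  ] [0.498 0.039 0.124]
mug [ 0.41879983 -0.0815418   0.107     ] lev
[... 4857 characters left out ...]
166]
218 [145 146 154 182 176 127  86  87  93  93  86  85  92 113 133 127 131 144
 165 168]
219 [150 160 182 200 192 131  84  82  94  86  89  86  90 113 120 114 115 119
 135 149]
220 [155 173 198 208 188 133  85  85  92  88  87  81  92 113 116 119 114 112
 112 116]
221 [155 186 208 211 199 153  93  87  86  87  84  77  89 111 118 119 114 114
 115 155]
222 [150 171 203 207 210 191 163 121 110 104 100 104 113 119 124 124 114 107
 113 146]
223 [149 139 177 207 212 212 203 186 185 177 178 176 181 182 167 130 104  83
  73  86]
224 [153 114 127 164 193 202 207 210 216 212 210 210 204 178 151 112  91  66
  56  55]
225 [142 115  98 117 138 152 163 175 176 168 166 163 152 130 100  93  96  78
  60  50]
```

```bash
cat >> h.py <<'E'
from scipy.spatial.transform import Rotation as Ro
def rel(target, s=None, yang=None):
    s=s or read_state(); R=Ro.from_rotvec(s["tcp_rot"]).as_matrix(); d=R.T@(np.array(target)-s["tool_pos"])
    ya=np.degrees(np.arctan2(R[1,1],R[0,1])); r=None if yang is None else (ya-yang+180)%360-180
    return d.round(4), None if r is None else round(r,1), round(ya,1)
POST=np.array([.533,.049]);YAW=np.radians(-63.1);EX=np.array([np.cos(YAW),np.sin(YAW)]);EY=np.array([-EX[1],EX[0]])
RP=POST-.034*EX; LP=POST-.032*EY
E
python3 - <<'E'
from h import *
print(rel([.5665,.137,.231],yang=-63.1))
A=np.load("top0.npz");P=pts("top",A["d"]);B=np.load("scene0.npz");Q=pts("scene",B["d"])
a=np.array([.179,.651]);b=np.array([.5665,.137]);u=(b-a)/np.linalg.norm(b-a)
for n,X in(("top",P),("scene",Q)):
  r=X[...,:2]-a;l=r@u;h=abs(r@np.array([-u[1],u[0]]))
  print(n,[(round(t,2),round(float(X[...,2][(h<.09)&(abs(l-t)<.04)].max(initial=-1)),3)) for t in np.arange(0.1,.7,.08)])
# ceiling/cabinets near stand
k=(P[...,2]>.3)&(abs(P[...,1]-.05)<.3);print(P[k].min(0),P[k].max(0))
E
```

```text
(array([-5.098e-01, -3.918e-01, -2.000e-04]), np.float64(137.7), np.float64(74.6))
top [(np.float64(0.1), 0.002), (np.float64(0.18), 0.117), (np.float64(0.26), 0.178), (np.float64(0.34), 0.137), (np.float64(0.42), 0.115), (np.float64(0.5), 0.083), (np.float64(0.58), 0.084), (np.float64(0.66), 0.277)]
scene [(np.float64(0.1), 0.666), (np.float64(0.18), 0.116), (np.float64(0.26), 0.178), (np.float64(0.34), 0.138), (np.float64(0.42), 0.113), (np.float64(0.5), 0.084), (np.float64(0.58), 0.086), (np.float64(0.66), 0.277)]
[ 0.06130984 -0.24998935  0.30000711] [0.86675699 0.34997847 1.14063099]
```

Emit:
step_arm --commands '[{"fingers":1,"dx":-0.51,"dy":-0.392,"dz":-0.03,"roll":137},{"fingers":1,"dx":-0.51,"dy":-0.392,"dz":-0.03,"roll":137},{"fingers":1,"dx":-0.51,"dy":-0.392,"dz":-0.03,"roll":137},{"fingers":1,"dx":-0.51,"dy":-0.392,"dz":-0.03,"roll":137},{"fingers":1,"dx":-0.51,"dy":-0.392,"dz":-0.03,"roll":137},{"fingers":1,"dx":-0.51,"dy":-0.392,"dz":-0.03,"roll":137},{"fingers":1,"dx":-0.51,"dy":-0.392,"dz":-0.03,"roll":137},{"fingers":1,"dx":-0.51,"dy":-0.392,"dz":-0.03,"roll":137}]'

```text
time: 1.1
tool_pos: [0.4809, 0.2503, 0.2544]
tcp_rot: [-2.436, -1.983, 0.0]
wrist_force: [0.6, -0.1, 0.5]
width: 0.002
grip_force: 0.0
```

```bash
python3 - <<'E'
from h import *
s=read_state();print(s["tool_pos"],s["joint_vel"],s["q"]);print(rel([.5665,.137,.231],yang=-63.1))
E
```

```text
[0.48086798 0.25028395 0.25437143] [-9.17802187e-01  1.00641643e-01 -1.42016877e-01 -7.99299005e-05
  3.64497705e-02  5.79862659e-01] [ 4.33881819e-01 -1.99816480e-03  1.85999180e+00  1.13338264e-04
  1.28377219e+00  6.37946399e-01]
(array([-0.0936,  0.1068,  0.0234]), np.float64(51.4), np.float64(-11.7))
```

Emit:
step_arm --commands '[{"fingers":1,"dx":-0.087,"dy":0.1,"dz":0.02,"roll":48},{"fingers":1,"dx":-0.087,"dy":0.1,"dz":0.02,"roll":48},{"fingers":1,"dx":-0.087,"dy":0.1,"dz":0.02,"roll":48},{"fingers":1,"dx":-0.087,"dy":0.1,"dz":0.02,"roll":48},{"fingers":1,"dx":-0.087,"dy":0.1,"dz":0.02,"roll":48},{"fingers":1,"dx":-0.087,"dy":0.1,"dz":0.02,"roll":48}]'

```text
time: 1.85
tool_pos: [0.5608, 0.1469, 0.234]
tcp_rot: [-3.029, -0.832, 0.002]
wrist_force: [1.2, 0.1, 0.2]
width: 0.003
grip_force: 0.0
```

```bash
python3 - <<'E'
from h import *
s=read_state();print(s["tool_pos"],s["wrist_force"]);print(rel([.5665,.137,.05],yang=-63.1))
p,d=read_camera("scene");w,dw=read_camera("wrist")
cv2.imwrite("pics/a1.png",np.hstack([cv2.resize(p,(400,300)),cv2.resize(w,(400,300))]))
np.savez("w1.npz",p=w,d=dw)
X=pts("wrist",dw)
k=(abs(X[...,2]-.067)<.006)&(np.hypot(X[...,0]-.565,X[...,1]-.14)<.07); xy=X[k][:,:2]
for _ in range(6):
    S=np.linalg.lstsq(np.c_[2*xy,np.ones(len(xy))],(xy**2).sum(1),rcond=None)[0]; c=S[:2];R=np.sqrt(S[2]+c@c)
    xy=xy[abs(np.hypot(*(xy-c).T)-R)<.006]
print("ring",c,R,len(xy))
E
```

```text
[0.56079822 0.1469484  0.23397296] [1.24008692 0.11338697 0.22084963]
(array([0.    , 0.0115, 0.184 ]), np.float64(3.8), np.float64(-59.3))
ring [0.56906395 0.13531876] 0.04218150202072872 2124
```

View pics/a1.png

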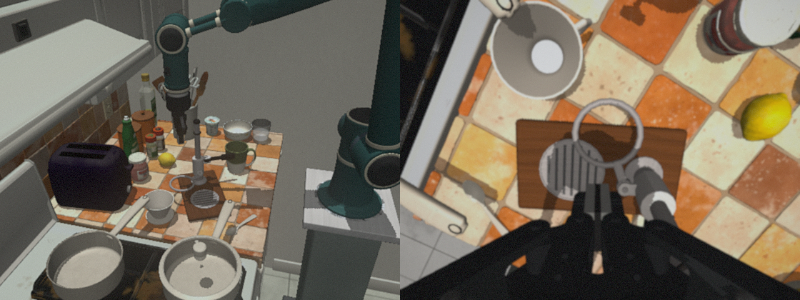

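The scene view shows the gripper above the stand with the post beside it. The wrist view shows the ring just ahead of the closed fingers, clear of the dripper. I'll centre on the ring and go down inside it.

Emit:
step_arm --commands '[{"fingers":1,"dx":0.0,"dy":0.013,"dz":0.02,"roll":4},{"fingers":1,"dx":0.0,"dy":0.013,"dz":0.06,"roll":4},{"fingers":1,"dx":0.0,"dy":0.013,"dz":0.1,"roll":4},{"fingers":1,"dx":0.0,"dy":0.013,"dz":0.14,"roll":4},{"fingers":1,"dx":0.0,"dy":0.013,"dz":0.17,"roll":4},{"fingers":1,"dx":0.0,"dy":0.013,"dz":0.184,"roll":4},{"fingers":1,"dx":0.0,"dy":0.013,"dz":0.184,"roll":4}]'

```text
time: 2.82
tool_pos: [0.5671, 0.1359, 0.0498]
tcp_rot: [-3.057, -0.725, 0.003]
wrist_force: [-0.6, -0.3, -0.5]
width: 0.005
grip_force: 0.0
```

```bash
python3 - <<'E'
from h import *
s=read_state();print(s["tool_pos"],s["wrist_force"],RP,LP)
for f in range(52,130,6):
  f_=np.radians(f);t=np.r_[RP+.078*np.array([np.cos(f_),np.sin(f_)]),.05];print(f,t.round(4),*rel(t,s,-63.1))
E
```

```text
[0.56705026 0.1359464  0.04979295] [-0.59380717 -0.32848931 -0.45489183] [0.51761722 0.07932112] [0.50446248 0.03452209]
52 [0.5656 0.1408 0.05  ] [ 0.0009 -0.005  -0.0002] -0.2 -63.3
58 [0.559  0.1455 0.05  ] [-0.003  -0.0121 -0.0002] -0.2 -63.3
64 [0.5518 0.1494 0.05  ] [-0.0076 -0.0189 -0.0002] -0.2 -63.3
70 [0.5443 0.1526 0.05  ] [-0.0128 -0.0251 -0.0002] -0.2 -63.3
76 [0.5365 0.155  0.05  ] [-0.0187 -0.0308 -0.0002] -0.2 -63.3
82 [0.5285 0.1566 0.05  ] [-0.0252 -0.0357 -0.0001] -0.2 -63.3
88 [0.5203 0.1573 0.05  ] [-0.0322 -0.04   -0.0001] -0.2 -63.3
94 [0.5122 0.1571 0.05  ] [-0.0395 -0.0436 -0.0001] -0.2 -63.3
100 [0.5041 0.1561 0.05  ] [-0.0472 -0.0463 -0.0001] -0.2 -63.3
106 [0.4961 0.1543 0.05  ] [-0.0551 -0.0483 -0.0001] -0.2 -63.3
112 [0.4884 0.1516 0.05  ] [-0.0632 -0.0494 -0.0001] -0.2 -63.3
118 [0.481  0.1482 0.05  ] [-0.0714 -0.0496 -0.    ] -0.2 -63.3
124 [0.474 0.144 0.05 ] [-0.0795 -0.049  -0.    ] -0.2 -63.3
```

Emit:
step_arm --commands '[{"fingers":1,"dx":0.001,"dy":-0.005,"dz":0},{"fingers":1,"dx":-0.003,"dy":-0.012,"dz":0},{"fingers":1,"dx":-0.0075,"dy":-0.019,"dz":0},{"fingers":1,"dx":-0.013,"dy":-0.025,"dz":0},{"fingers":1,"dx":-0.0185,"dy":-0.031,"dz":0},{"fingers":1,"dx":-0.025,"dy":-0.0355,"dz":0},{"fingers":1,"dx":-0.032,"dy":-0.04,"dz":0},{"fingers":1,"dx":-0.0395,"dy":-0.0435,"dz":0}]'

```text
invalid input
```

Emit:
step_arm --commands '[{"fingers":1,"dx":-0.0035,"dy":-0.0015,"dz":0},{"fingers":1,"dx":-0.0075,"dy":-0.003,"dz":0},{"fingers":1,"dx":-0.0115,"dy":-0.004,"dz":0},{"fingers":1,"dx":-0.0155,"dy":-0.005,"dz":0},{"fingers":1,"dx":-0.0195,"dy":-0.0055,"dz":0},{"fingers":1,"dx":-0.0235,"dy":-0.006,"dz":0},{"fingers":1,"dx":-0.0275,"dy":-0.006,"dz":0},{"fingers":1,"dx":-0.032,"dy":-0.006,"dz":0}]'

```text
invalid input
```

```bash
cat >> h.py <<'E'
def ringfit(name,d,c0,z=.067):
    X=pts(name,d); k=(abs(X[...,2]-z)<.006)&(np.hypot(X[...,0]-c0[0],X[...,1]-c0[1])<.065); xy=X[k][:,:2]
    for _ in range(8):
        S=np.linalg.lstsq(np.c_[2*xy,np.ones(len(xy))],(xy**2).sum(1),rcond=None)[0]; c=S[:2];R=np.sqrt(S[2]+c@c)
        xy=xy[abs(np.hypot(*(xy-c).T)-R)<.006]
    v=c-RP; return c.round(4),R.round(4),len(xy),"arm",round(np.arctan2(v[1],v[0])-YAW-np.pi/2,3)
E
python3 - <<'E'
from h import *
s=read_state();print(s["tool_pos"],s["wrist_force"])
for n in("top","scene","wrist"):
  p,d=read_camera(n);np.savez(n+"2.npz",p=p,d=d);print(n,ringfit(n,d,(.495,.148)))
E
```

```text
[0.56705026 0.1359464  0.04979295] [-0.59380717 -0.32848931 -0.45489183]
top (array([0.5434, 0.1338]), np.float64(0.0304), 32, 'arm', np.float64(0.659))
scene (array([0.5268, 0.1317]), np.float64(0.0321), 50, 'arm', np.float64(0.927))
wrist (array([0.5505, 0.1422]), np.float64(0.0293), 750, 'arm', np.float64(0.619))
```

Emit:
step_arm --commands '[{"fingers":1,"dx":0.001,"dy":-0.005,"dz":0,"roll":0},{"fingers":1,"dx":-0.003,"dy":-0.012,"dz":0,"roll":0},{"fingers":1,"dx":-0.0075,"dy":-0.019,"dz":0,"roll":0},{"fingers":1,"dx":-0.013,"dy":-0.025,"dz":0,"roll":0},{"fingers":1,"dx":-0.0185,"dy":-0.031,"dz":0,"roll":0},{"fingers":1,"dx":-0.025,"dy":-0.0355,"dz":0,"roll":0},{"fingers":1,"dx":-0.032,"dy":-0.04,"dz":0,"roll":0},{"fingers":1,"dx":-0.0395,"dy":-0.0435,"dz":0,"roll":0}]'

```text
time: 3.98
tool_pos: [0.5124, 0.157, 0.0506]
tcp_rot: [3.057, 0.724, 0.0]
wrist_force: [1.0, -2.2, 0.2]
width: -0.001
grip_force: 0.6
```

```bash
python3 - <<'E'
from h import *
s=read_state();print(s["tool_pos"],s["wrist_force"])
for n in("top","wrist"):
  p,d=read_camera(n);np.savez(n+"2.npz",p=p,d=d)
  for c in((.53,.15),(.51,.15)):print(n,ringfit(n,d,c))
E
```

```text
[0.51244712 0.1570413  0.05059918] [ 0.95760261 -2.15658778  0.22002608]
top (array([0.5342, 0.1437]), np.float64(0.0387), 91, 'arm', np.float64(0.85))
top (array([0.5333, 0.1423]), np.float64(0.0373), 82, 'arm', np.float64(0.858))
wrist (array([0.5365, 0.1528]), np.float64(0.0415), 9399, 'arm', np.float64(0.85))
wrist (array([0.5351, 0.1527]), np.float64(0.041), 7129, 'arm', np.float64(0.867))
```

Emit:
step_arm --commands '[{"fingers":1,"dx":-0.0035,"dy":-0.0015,"dz":0,"roll":0},{"fingers":1,"dx":-0.0075,"dy":-0.003,"dz":0,"roll":0},{"fingers":1,"dx":-0.0115,"dy":-0.004,"dz":0,"roll":0},{"fingers":1,"dx":-0.0155,"dy":-0.005,"dz":0,"roll":0},{"fingers":1,"dx":-0.0195,"dy":-0.0055,"dz":0,"roll":0},{"fingers":1,"dx":-0.0235,"dy":-0.006,"dz":0,"roll":0},{"fingers":1,"dx":-0.0275,"dy":-0.006,"dz":0,"roll":0},{"fingers":1,"dx":-0.032,"dy":-0.006,"dz":0,"roll":0}]'

```text
time: 5.08
tool_pos: [0.4822, 0.1481, 0.051]
tcp_rot: [3.057, 0.724, 0.002]
wrist_force: [3.8, -1.9, 0.1]
width: 0.001
grip_force: 1.5
```

```bash
python3 - <<'E'
from h import *
s=read_state();print(s["tool_pos"],s["wrist_force"])
for n in("top","wrist"):
  p,d=read_camera(n);np.savez(n+"2.npz",p=p,d=d)
  for c in((.495,.15),(.48,.145)):print(n,ringfit(n,d,c))
E
```

```text
[0.48217859 0.14811711 0.05096137] [ 3.84434708 -1.92384054  0.08409916]
top (array([0.5075, 0.131 ]), np.float64(0.0332), 57, 'arm', np.float64(1.294))
top (array([0.5063, 0.1295]), np.float64(0.0321), 54, 'arm', np.float64(1.324))
wrist (array([0.508 , 0.1533]), np.float64(0.0412), 10312, 'arm', np.float64(1.231))
wrist (array([0.5073, 0.1534]), np.float64(0.0406), 7167, 'arm', np.float64(1.24))
```

Emit:
step_arm --commands '[{"fingers":1,"dx":-0.004,"dy":0,"dz":0,"roll":0},{"fingers":1,"dx":-0.008,"dy":0,"dz":0,"roll":0},{"fingers":1,"dx":-0.012,"dy":0.0005,"dz":0,"roll":0},{"fingers":1,"dx":-0.016,"dy":0.001,"dz":0,"roll":0},{"fingers":1,"dx":-0.018,"dy":0.0015,"dz":0,"roll":0},{"fingers":1,"dx":-0.018,"dy":0.0015,"dz":0,"roll":0}]'

```text
time: 5.92
tool_pos: [0.466, 0.1386, 0.0505]
tcp_rot: [-3.057, -0.724, 0.0]
wrist_force: [-0.6, -0.2, 0.4]
width: -0.003
grip_force: 0.0
```

```bash
python3 - <<'E'
from h import *
s=read_state();print(s["tool_pos"],s["wrist_force"])
for n in("top","wrist"):
  p,d=read_camera(n);np.savez(n+"2.npz",p=p,d=d)
  for c in((.495,.15),(.485,.145)):print(n,ringfit(n,d,c))
E
```

```text
[0.46598993 0.13864419 0.05052344] [-0.60783233 -0.20542265  0.43855088]
top (array([0.4873, 0.1175]), np.float64(0.0308), 46, 'arm', np.float64(1.772))
top (array([0.4874, 0.117 ]), np.float64(0.0308), 47, 'arm', np.float64(1.779))
wrist (array([0.4883, 0.1462]), np.float64(0.0409), 9319, 'arm', np.float64(1.514))
wrist (array([0.4883, 0.1461]), np.float64(0.0409), 9157, 'arm', np.float64(1.515))
```

Emit:
step_arm --commands '[{"fingers":1,"dx":-0.002,"dy":0.0005,"dz":0,"roll":0},{"fingers":1,"dx":-0.004,"dy":0.001,"dz":0,"roll":0},{"fingers":1,"dx":-0.004,"dy":0.001,"dz":0,"roll":0}]'

```text
time: 6.4
tool_pos: [0.4629, 0.1359, 0.0505]
tcp_rot: [3.057, 0.724, -0.0]
wrist_force: [0.5, -0.1, 0.5]
width: -0.004
grip_force: 0.0
```

Emit:
step_arm --commands '[{"fingers":1,"dx":0.012,"dy":-0.002,"dz":0,"roll":0},{"fingers":1,"dx":0.014,"dy":-0.002,"dz":-0.03,"roll":0},{"fingers":1,"dx":0.014,"dy":-0.002,"dz":-0.08,"roll":0},{"fingers":1,"dx":0.0,"dy":0.02,"dz":-0.13,"roll":0},{"fingers":0.18,"dx":-0.045,"dy":0.06,"dz":-0.14,"roll":0},{"fingers":0.18,"dx":-0.085,"dy":0.109,"dz":-0.14,"roll":0},{"fingers":0.18,"dx":-0.085,"dy":0.109,"dz":-0.14,"roll":0},{"fingers":0.18,"dx":-0.085,"dy":0.109,"dz":-0.14,"roll":0}]'

```text
time: 7.4
tool_pos: [0.4367, 0.0006, 0.1908]
tcp_rot: [-3.057, -0.722, -0.001]
wrist_force: [0.5, -0.1, 0.6]
width: 0.41
grip_force: 0.0
```

```bash
python3 - <<'E'
from h import *
s=read_state();print(s["tool_pos"],s["wrist_force"],s["width"],s["q"].round(2))
p,d=read_camera("scene");np.savez("scene3.npz",p=p,d=d);print(ringfit("scene",d,(.488,.148)))
w,dw=read_camera("wrist");np.savez("wrist3.npz",p=w,d=dw)
pt,dt=read_camera("top");print(ringfit("top",dt,(.488,.148)))
X=pts("wrist",dw)
st=lambda xy:np.stack([(xy-POST)@EX,(xy-POST)@EY],-1)
k=(abs(X[...,2]-.115)<.012)&(w.max(2)<80);S=st(X[...,:2]);k&=(abs(S[...,0])<.03)&(S[...,1]<-.06)&(S[...,1]>-.16)
print("paddle stand xy",k.sum(),np.median(S[k],0),S[k].min(0),S[k].max(0),np.median(X[k][:,2]))
for a in np.arange(-.15,-.05,.01):
  kk=k&(abs(S[...,1]-a)<.005); 
  if kk.sum():print(round(a,2),kk.sum(),S[kk][:,0].min().round(4),S[kk][:,0].max().round(4),np.median(X[kk][:,2]).round(4))
cv2.imwrite("pics/w3.png",np.hstack([cv2.resize(p[130:310,200:400],(400,360)),cv2.resize(w,(400,300),interpolation=3)[:, :] if False else cv2.resize(w,(400,360))]))
E
```

```text
[0.43672514 0.000635   0.19082   ] [ 0.45216895 -0.10010573  0.60054379] 0.4102378705110783 [-0.06 -0.17  2.13  0.    1.18  1.05]
(array([0.4856, 0.1487]), np.float64(0.0423), 257, 'arm', np.float64(1.534))
(array([0.4843, 0.1482]), np.float64(0.0402), 116, 'arm', np.float64(1.552))
paddle stand xy 1819 [ 0.00124226 -0.09956888] [-0.00450982 -0.15998184] [ 0.02995153 -0.06009529] 0.11990824645877415
-0.15 70 0.0222 0.0272 0.1063
-0.14 46 0.0242 0.0297 0.1061
-0.13 174 -0.0041 0.03 0.121
-0.12 225 -0.0041 0.0059 0.1209
-0.11 234 -0.004 0.0058 0.121
-0.1 238 -0.0039 0.0058 0.1209
-0.09 261 -0.0045 0.0057 0.1207
-0.08 218 -0.0032 0.0045 0.1154
-0.07 210 -0.0037 0.0045 0.1153
-0.06 111 -0.0037 0.0044 0.1153
```

View pics/w3.png

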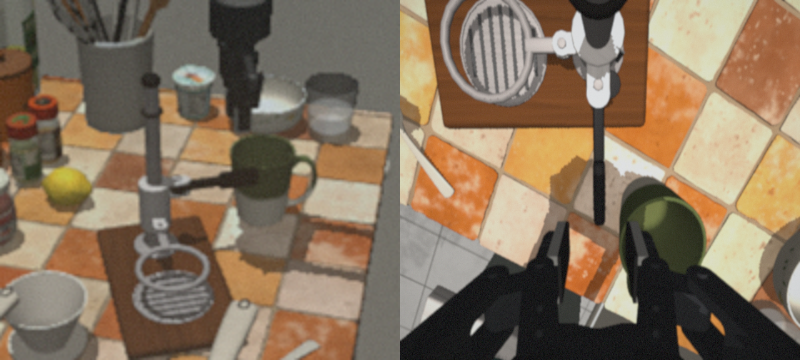

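The left view shows the ring out over the drip plate. The wrist view shows the paddle centred between the fingers at about (600,195), with the mug just clear of the right finger.

Emit:
step_arm --commands '[{"fingers":0.18,"dx":0,"dy":0.001,"dz":0.04,"roll":0},{"fingers":0.18,"dx":0,"dy":0.001,"dz":0.07,"roll":0},{"fingers":0.18,"dx":0,"dy":0.001,"dz":0.09,"roll":0},{"fingers":0.18,"dx":0,"dy":0.001,"dz":0.099,"roll":0},{"fingers":0.18,"dx":0,"dy":0.001,"dz":0.099,"roll":0}]' --squeeze 60

```text
time: 8.18
tool_pos: [0.4363, 0.0004, 0.0911]
tcp_rot: [-3.056, -0.726, 0.002]
wrist_force: [-0.3, -0.0, -0.8]
width: 0.414
grip_force: 0.0
```

Emit:
step_arm --commands '[{"fingers":1,"dx":0,"dy":0,"dz":0,"roll":0},{"fingers":1,"dx":0,"dy":0,"dz":0,"roll":0},{"fingers":1,"dx":0,"dy":0,"dz":0,"roll":0},{"fingers":1,"dx":0,"dy":0,"dz":0,"roll":0}]'

```text
time: 8.68
tool_pos: [0.4373, 0.0, 0.0925]
tcp_rot: [-3.057, -0.724, -0.003]
wrist_force: [-0.3, 4.4, 4.9]
width: 0.121
grip_force: 60.9
```

```bash
python3 - <<'E'
from h import *
s=read_state();print({k:np.round(s[k],4) for k in("time","tool_pos","wrist_force","torque","width","grip_force")})
B=np.load("scene3.npz");p=B["p"]
c=calibration("scene");K=np.array(c["intrinsics"]);M=np.array(c["world_to_cam"])
def pr(q):
  q=M@np.r_[q,1];return np.array([K[0,0]*q[0]/-q[2]+K[0,2],-K[1,1]*q[1]/-q[2]+K[1,2]])
cam=np.linalg.inv(M)[:3,3]; f=(cam[:2]-POST);f/=np.linalg.norm(f)
# rows averaged over two pictures: front-of-post centre column profile
g=(p.max(2).astype(float)+np.load("scene0.npz")["p"].max(2))/2
print("prof",[(r,int(g[r,274:278].mean())) for r in range(180,194)],[(r,int(g[r,274:278].mean())) for r in range(219,228)])
for z in(.216,.219,.222,.225): print(z,"front under edge",pr(np.r_[POST+f*.0145,z]).round(2),"front top",pr(np.r_[POST+f*.0145,z+.005]).round(2))
print("collar back-of-post line: post front at collar top",pr(np.r_[POST+f*.010,.121]),"collar front rim",pr(np.r_[POST+f*.021,.121]),"post top front",pr(np.r_[POST+f*.01,.274]))
E
```

```text
{'time': np.float64(8.675), 'tool_pos': array([0.4373, 0.    , 0.0925]), 'wrist_force': array([-0.3152,  4.3731,  4.9287]), 'torque': array([0.8722, 0.0094, 0.3369]), 'width': np.float64(0.1206), 'grip_force': np.float64(60.8864)}
prof [(180, 79), (181, 82), (182, 81), (183, 82), (184, 83), (185, 84), (186, 77), (187, 62), (188, 54), (189, 71), (190, 83), (191, 81), (192, 83), (193, 81)] [(219, 83), (220, 83), (221, 84), (222, 119), (223, 179), (224, 203), (225, 164), (226, 112), (227, 102)]
0.216 front under edge [276.2  191.19] front top [276.14 189.41]
0.219 front under edge [276.16 190.12] front top [276.1  188.33]
0.222 front under edge [276.13 189.05] front top [276.07 187.26]
0.225 front under edge [276.09 187.98] front top [276.03 186.18]
collar back-of-post line: post front at collar top [277.240172   222.73034136] collar front rim [277.31923526 225.12398927] post top front [275.47143325 169.18160139]
```

Emit:
step_arm --commands '[{"fingers":1,"dx":0,"dy":0,"dz":-0.004,"roll":0},{"fingers":1,"dx":0,"dy":0,"dz":-0.016,"roll":0},{"fingers":1,"dx":0,"dy":0,"dz":-0.03,"roll":0},{"fingers":1,"dx":0,"dy":0,"dz":-0.045,"roll":0},{"fingers":1,"dx":0,"dy":0,"dz":-0.06,"roll":0},{"fingers":1,"dx":0,"dy":0,"dz":-0.075,"roll":0},{"fingers":1,"dx":0,"dy":0,"dz":-0.085,"roll":0},{"fingers":1,"dx":0,"dy":0,"dz":-0.085,"roll":0}]'

```text
time: 9.68
tool_pos: [0.4373, 0.0001, 0.1769]
tcp_rot: [-3.056, -0.724, -0.004]
wrist_force: [3.5, 5.9, -3.1]
width: 0.117
grip_force: 59.7
```

```bash
cat >> h.py <<'E'
def look(tag):
    s=read_state();print({k:np.round(s[k],4) for k in("time","tool_pos","wrist_force","torque","width","grip_force")})
    p,d=read_camera("scene");np.savez(tag+".npz",p=p,d=d)
    g=p.max(2).astype(float); print([(r,int(g[r,274:278].mean())) for r in range(180,205)])
    return p,d
E
python3 - <<'E'
from h import *
p,d=look("s4")
w,dw=read_camera("wrist");np.savez("w4.npz",p=w,d=dw)
cv2.imwrite("pics/s4.png",np.hstack([cv2.resize(p[150:270,220:340],(400,400)),cv2.resize(w,(400,400))]))
E
```

```text
{'time': np.float64(9.675), 'tool_pos': array([4.373e-01, 1.000e-04, 1.769e-01]), 'wrist_force': array([ 3.4922,  5.927 , -3.0686]), 'torque': array([ 0.7891, -0.4956,  0.2652]), 'width': np.float64(0.1172), 'grip_force': np.float64(59.7203)}
[(180, 76), (181, 76), (182, 77), (183, 77), (184, 77), (185, 79), (186, 73), (187, 56), (188, 50), (189, 67), (190, 80), (191, 78), (192, 76), (193, 72), (194, 99), (195, 166), (196, 180), (197, 131), (198, 97), (199, 96), (200, 97), (201, 97), (202, 99), (203, 96), (204, 97)]
```

View pics/s4.png

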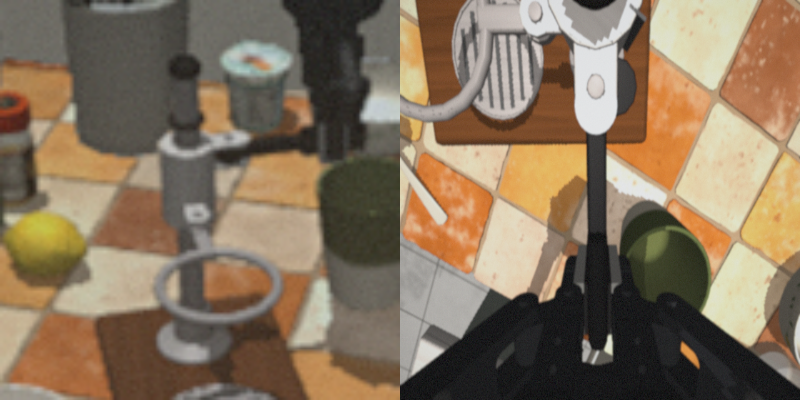

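The raised collar's front rim is at about row 197 and the marker's underside is at about row 189 in the scene view, a gap of about 16 mm. I'll lift 12 mm and ease the side load.

Emit:
step_arm --commands '[{"fingers":1,"dx":0.0005,"dy":0,"dz":-0.004,"roll":0},{"fingers":1,"dx":0.001,"dy":0,"dz":-0.008,"roll":0},{"fingers":1,"dx":0.001,"dy":0,"dz":-0.012,"roll":0},{"fingers":1,"dx":0.001,"dy":0,"dz":-0.012,"roll":0},{"fingers":1,"dx":0.001,"dy":0,"dz":-0.012,"roll":0}]'

```text
time: 10.4
tool_pos: [0.4372, 0.0002, 0.1884]
tcp_rot: [-3.057, -0.724, 0.0]
wrist_force: [1.4, 5.4, -3.4]
width: 0.12
grip_force: 59.6
```

```bash
python3 - <<'E'
from h import *
look("s5")
print([read_state()["wrist_force"].round(2).tolist()])
E
```

```text
{'time': np.float64(10.4), 'tool_pos': array([4.372e-01, 2.000e-04, 1.884e-01]), 'wrist_force': array([ 1.3917,  5.371 , -3.4217]), 'torque': array([ 0.7415, -0.2307,  0.3246]), 'width': np.float64(0.1196), 'grip_force': np.float64(59.635)}
[(180, 73), (181, 77), (182, 75), (183, 78), (184, 79), (185, 79), (186, 74), (187, 57), (188, 48), (189, 63), (190, 100), (191, 165), (192, 177), (193, 129), (194, 97), (195, 95), (196, 95), (197, 98), (198, 98), (199, 100), (200, 98), (201, 98), (202, 99), (203, 96), (204, 97)]
[[1.25, 5.35, -3.35]]
```

Emit:
step_arm --commands '[{"fingers":1,"dx":0,"dy":0,"dz":-0.001,"roll":0},{"fingers":1,"dx":0,"dy":0,"dz":-0.002,"roll":0},{"fingers":1,"dx":0,"dy":0,"dz":-0.002,"roll":0},{"fingers":1,"dx":0,"dy":0,"dz":-0.002,"roll":0}]'

```text
time: 10.95
tool_pos: [0.4373, 0.0002, 0.1904]
tcp_rot: [-3.057, -0.724, 0.0]
wrist_force: [1.6, 5.4, -2.7]
width: 0.117
grip_force: 59.6
```

Emit:
step_arm --commands '[{"fingers":1,"dx":0,"dy":0,"dz":-0.001,"roll":0},{"fingers":1,"dx":0,"dy":0,"dz":-0.001,"roll":0},{"fingers":1,"dx":0,"dy":0,"dz":-0.001,"roll":0}]'

```text
time: 11.32
tool_pos: [0.4372, 0.0002, 0.1914]
tcp_rot: [-3.057, -0.724, 0.0]
wrist_force: [2.1, 4.0, -3.2]
width: 0.114
grip_force: 59.6
```

```bash
python3 - <<'E'
from h import *
look("s6")
E
```

```text
{'time': np.float64(11.325), 'tool_pos': array([4.372e-01, 2.000e-04, 1.914e-01]), 'wrist_force': array([ 2.0556,  3.9603, -3.2294]), 'torque': array([ 0.7646, -0.2842,  0.283 ]), 'width': np.float64(0.1138), 'grip_force': np.float64(59.6259)}
[(180, 73), (181, 78), (182, 77), (183, 78), (184, 80), (185, 80), (186, 71), (187, 54), (188, 47), (189, 93), (190, 166), (191, 169), (192, 118), (193, 96), (194, 98), (195, 97), (196, 100), (197, 96), (198, 98), (199, 97), (200, 98), (201, 96), (202, 97), (203, 99), (204, 94)]
```

Emit:
step_arm --commands '[{"fingers":1,"dx":0,"dy":0,"dz":-0.0005,"roll":0},{"fingers":1,"dx":0,"dy":0,"dz":-0.0005,"roll":0},{"fingers":1,"dx":0,"dy":0,"dz":-0.0005,"roll":0}]'

```text
time: 11.75
tool_pos: [0.4373, 0.0002, 0.1919]
tcp_rot: [-3.057, -0.724, 0.0]
wrist_force: [1.6, 4.7, -3.6]
width: 0.118
grip_force: 59.6
```

Emit:
step_arm --commands '[{"fingers":1,"dx":0,"dy":0,"dz":-0.0005,"roll":0},{"fingers":1,"dx":0,"dy":0,"dz":-0.0005,"roll":0},{"fingers":1,"dx":0,"dy":0,"dz":-0.0005,"roll":0}]'

```text
time: 12.12
tool_pos: [0.4373, 0.0002, 0.1924]
tcp_rot: [-3.057, -0.724, 0.0]
wrist_force: [0.9, 3.7, -3.0]
width: 0.121
grip_force: 59.6
```

```bash
python3 - <<'E'
from h import *
p,d=look("s7")
P0=np.load("s5.npz")["p"]
cv2.imwrite("pics/s7.png",np.hstack([cv2.resize(q[170:210,255:305],(400,320),interpolation=cv2.INTER_CUBIC) for q in(P0,p)]))
E
```

```text
{'time': np.float64(12.125), 'tool_pos': array([4.373e-01, 2.000e-04, 1.924e-01]), 'wrist_force': array([ 0.905 ,  3.7415, -3.0203]), 'torque': array([ 0.7316, -0.3057,  0.3011]), 'width': np.float64(0.1207), 'grip_force': np.float64(59.6015)}
[(180, 76), (181, 76), (182, 77), (183, 77), (184, 80), (185, 79), (186, 73), (187, 54), (188, 56), (189, 129), (190, 185), (191, 150), (192, 100), (193, 95), (194, 96), (195, 99), (196, 98), (197, 96), (198, 97), (199, 98), (200, 99), (201, 98), (202, 98), (203, 98), (204, 96)]
```

View pics/s7.png

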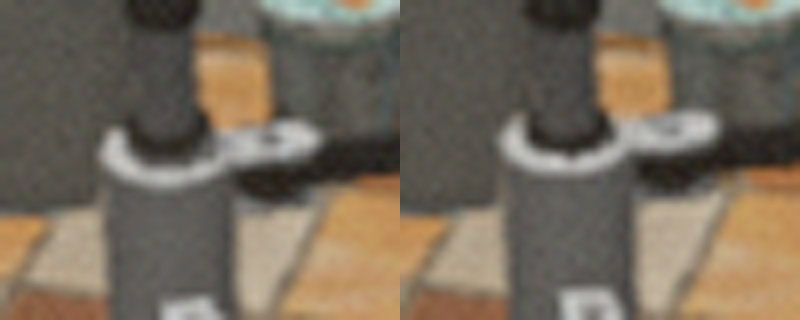

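The close-up shows the collar rim almost touching the black marker at about row 189, so the gap is under 1 mm. I'll continue in half-millimetre steps, watching the vertical force.

Emit:
step_arm --commands '[{"fingers":1,"dx":0,"dy":0,"dz":-0.0005,"roll":0},{"fingers":1,"dx":0,"dy":0,"dz":-0.0005,"roll":0},{"fingers":1,"dx":0,"dy":0,"dz":-0.0005,"roll":0}]'

```text
time: 12.55
tool_pos: [0.4373, 0.0002, 0.1929]
tcp_rot: [-3.057, -0.724, 0.0]
wrist_force: [2.2, 4.3, -3.1]
width: 0.12
grip_force: 59.6
```

```bash
python3 - <<'E'
from h import *
look("s8")
E
```

```text
{'time': np.float64(12.55), 'tool_pos': array([4.373e-01, 2.000e-04, 1.929e-01]), 'wrist_force': array([ 2.1824,  4.2777, -3.1449]), 'torque': array([ 0.7473, -0.2478,  0.2574]), 'width': np.float64(0.1203), 'grip_force': np.float64(59.6009)}
[(180, 76), (181, 78), (182, 74), (183, 76), (184, 79), (185, 80), (186, 71), (187, 51), (188, 60), (189, 159), (190, 189), (191, 143), (192, 96), (193, 95), (194, 97), (195, 98), (196, 97), (197, 98), (198, 98), (199, 98), (200, 99), (201, 98), (202, 97), (203, 97), (204, 95)]
```

Emit:
step_arm --commands '[{"fingers":1,"dx":0,"dy":0,"dz":-0.0004,"roll":0},{"fingers":1,"dx":0,"dy":0,"dz":-0.0004,"roll":0},{"fingers":1,"dx":0,"dy":0,"dz":-0.0004,"roll":0}]'

```text
time: 12.98
tool_pos: [0.4372, 0.0002, 0.1932]
tcp_rot: [-3.057, -0.724, 0.0]
wrist_force: [1.6, 5.4, -3.2]
width: 0.114
grip_force: 59.6
```

```bash
python3 - <<'E'
from h import *
look("s9")
E
```

```text
{'time': np.float64(12.975), 'tool_pos': array([4.372e-01, 2.000e-04, 1.932e-01]), 'wrist_force': array([ 1.5852,  5.4429, -3.2053]), 'torque': array([ 0.791 , -0.2284,  0.2506]), 'width': np.float64(0.1137), 'grip_force': np.float64(59.5964)}
[(180, 77), (181, 77), (182, 76), (183, 78), (184, 79), (185, 78), (186, 74), (187, 51), (188, 60), (189, 159), (190, 189), (191, 144), (192, 97), (193, 95), (194, 99), (195, 98), (196, 98), (197, 97), (198, 99), (199, 98), (200, 98), (201, 98), (202, 100), (203, 96), (204, 95)]
```

Emit:
step_arm --commands '[{"fingers":1,"dx":0,"dy":0,"dz":-0.0004,"roll":0},{"fingers":1,"dx":0,"dy":0,"dz":-0.0004,"roll":0},{"fingers":1,"dx":0,"dy":0,"dz":-0.0004,"roll":0}]'

```text
time: 13.4
tool_pos: [0.4373, 0.0002, 0.1937]
tcp_rot: [-3.057, -0.724, 0.0]
wrist_force: [2.0, 4.5, -3.5]
width: 0.117
grip_force: 59.6
```

```bash
python3 - <<'E'
from h import *
look("s10")
E
```

```text
{'time': np.float64(13.4), 'tool_pos': array([4.373e-01, 2.000e-04, 1.937e-01]), 'wrist_force': array([ 2.0323,  4.4811, -3.4716]), 'torque': array([ 0.6937, -0.2345,  0.2852]), 'width': np.float64(0.1169), 'grip_force': np.float64(59.5959)}
[(180, 77), (181, 77), (182, 78), (183, 78), (184, 79), (185, 79), (186, 71), (187, 52), (188, 63), (189, 157), (190, 184), (191, 135), (192, 95), (193, 95), (194, 96), (195, 97), (196, 99), (197, 96), (198, 98), (199, 98), (200, 97), (201, 99), (202, 98), (203, 96), (204, 96)]
```

Emit:
step_arm --commands '[{"fingers":1,"dx":0,"dy":0,"dz":-0.0004,"roll":0},{"fingers":1,"dx":0,"dy":0,"dz":-0.0004,"roll":0},{"fingers":1,"dx":0,"dy":0,"dz":-0.0004,"roll":0}]'

```text
time: 13.82
tool_pos: [0.4372, 0.0002, 0.194]
tcp_rot: [-3.057, -0.724, 0.0]
wrist_force: [1.6, 5.0, -3.4]
width: 0.115
grip_force: 59.6
```

```bash
python3 - <<'E'
from h import *
look("s11")
E
```

```text
{'time': np.float64(13.825), 'tool_pos': array([4.372e-01, 2.000e-04, 1.940e-01]), 'wrist_force': array([ 1.6496,  4.9935, -3.3866]), 'torque': array([ 0.7552, -0.2734,  0.2193]), 'width': np.float64(0.1151), 'grip_force': np.float64(59.5964)}
[(180, 79), (181, 76), (182, 76), (183, 78), (184, 78), (185, 78), (186, 73), (187, 52), (188, 64), (189, 156), (190, 176), (191, 128), (192, 96), (193, 96), (194, 98), (195, 98), (196, 97), (197, 96), (198, 98), (199, 98), (200, 97), (201, 97), (202, 99), (203, 97), (204, 96)]
```

Emit:
step_arm --commands '[{"fingers":1,"dx":0,"dy":0,"dz":-0.0004,"roll":0},{"fingers":1,"dx":0,"dy":0,"dz":-0.0004,"roll":0},{"fingers":1,"dx":0,"dy":0,"dz":-0.0004,"roll":0}]'

```text
time: 14.25
tool_pos: [0.4372, 0.0002, 0.1944]
tcp_rot: [-3.057, -0.724, 0.0]
wrist_force: [0.8, 4.6, -2.7]
width: 0.114
grip_force: 59.6
```

```bash
python3 - <<'E'
from h import *
look("s12")
E
```

```text
{'time': np.float64(14.25), 'tool_pos': array([4.372e-01, 2.000e-04, 1.944e-01]), 'wrist_force': array([ 0.8453,  4.6351, -2.7   ]), 'torque': array([ 0.7359, -0.2604,  0.2539]), 'width': np.float64(0.1144), 'grip_force': np.float64(59.5963)}
[(180, 75), (181, 76), (182, 78), (183, 78), (184, 80), (185, 81), (186, 69), (187, 52), (188, 71), (189, 159), (190, 165), (191, 115), (192, 96), (193, 95), (194, 97), (195, 95), (196, 99), (197, 97), (198, 101), (199, 98), (200, 98), (201, 99), (202, 98), (203, 95), (204, 97)]
```

Emit:
step_arm --commands '[{"fingers":1,"dx":0,"dy":0,"dz":-0.0004,"roll":0},{"fingers":1,"dx":0,"dy":0,"dz":-0.0004,"roll":0},{"fingers":1,"dx":0,"dy":0,"dz":-0.0004,"roll":0}]'

```text
time: 14.68
tool_pos: [0.4373, 0.0002, 0.1948]
tcp_rot: [-3.057, -0.724, 0.0]
wrist_force: [1.4, 5.0, -2.6]
width: 0.118
grip_force: 59.6
```

```bash
cat > mk.py <<'E'
from h import *
import sys
look(sys.argv[1])
for n in ["s4","s6","s8","s10","s11","s12",sys.argv[1]]:
    g=np.load(n+".npz")["p"].max(2).astype(float)
    a=g[182:187,279:282].mean(1); b=g[182:188,274:278].mean(1)
    # upper front edge crossing at level 66
    i=np.where((b[:-1]>=66)&(b[1:]<66))[0]
    print(n,a.round(0),(182+i+(b[i]-66)/(b[i]-b[i+1])).round(2))
E
python3 mk.py s13
```

```text
{'time': np.float64(14.675), 'tool_pos': array([4.373e-01, 2.000e-04, 1.948e-01]), 'wrist_force': array([ 1.3663,  5.0431, -2.555 ]), 'torque': array([ 0.7003, -0.2567,  0.2718]), 'width': np.float64(0.1185), 'grip_force': np.float64(59.5962)}
[(180, 75), (181, 75), (182, 77), (183, 78), (184, 78), (185, 80), (186, 69), (187, 53), (188, 79), (189, 163), (190, 153), (191, 102), (192, 93), (193, 99), (194, 98), (195, 98), (196, 97), (197, 96), (198, 96), (199, 100), (200, 98), (201, 96), (202, 97), (203, 95), (204, 98)]
s4 [157. 128.  97.  78.  89.] [186.42]
s6 [154. 129.  95.  78.  67.] [186.33]
s8 [155. 128.  97.  72.  58.] [186.28]
s10 [153. 132.  97.  70.  60.] [186.27]
s11 [153. 126.  98.  72.  64.] [186.34]
s12 [152. 125.  94.  71.  65.] [186.22]
s13 [154. 127.  84.  61.  65.] [186.23]
```

```bash
python3 - <<'E'
from h import *
for n in ["scene0","s4","s8","s11","s13"]:
    X=pts("scene",np.load(n+".npz")["d"])
    r=np.hypot(X[...,0]-POST[0],X[...,1]-POST[1])
    print(n,[(v,int(1e4*X[v,274:279,2].mean())/10,int(1e4*r[v,274:279].mean())/10) for v in range(184,193)])
E
```

```text
scene0 [(184, 232.8, 9.3), (185, 231.0, 11.1), (186, 227.4, 9.7), (187, 226.9, 13.5), (188, 223.5, 12.5), (189, 219.4, 10.4), (190, 215.7, 8.7), (191, 212.6, 8.4), (192, 210.4, 9.6)]
s4 [(184, 232.5, 8.9), (185, 229.8, 9.0), (186, 227.5, 9.7), (187, 226.8, 13.3), (188, 222.7, 11.2), (189, 219.2, 10.1), (190, 215.7, 8.8), (191, 213.4, 9.8), (192, 210.1, 8.9)]
s8 [(184, 232.7, 9.3), (185, 230.6, 10.2), (186, 227.8, 10.4), (187, 227.1, 13.9), (188, 223.3, 12.2), (189, 220.9, 12.8), (190, 221.6, 18.8), (191, 219.6, 20.1), (192, 216.1, 18.9)]
s11 [(184, 232.8, 9.5), (185, 230.0, 9.4), (186, 227.5, 9.7), (187, 226.3, 12.5), (188, 224.4, 14.0), (189, 223.1, 16.6), (190, 221.3, 18.3), (191, 219.8, 20.6), (192, 216.8, 20.3)]
s13 [(184, 232.5, 8.9), (185, 229.6, 8.7), (186, 228.5, 11.6), (187, 226.9, 13.4), (188, 223.3, 12.2), (189, 223.5, 17.3), (190, 222.1, 19.8), (191, 220.0, 20.8), (192, 215.8, 18.4)]
```

Emit:
step_arm --commands '[{"fingers":1,"dx":0,"dy":0,"dz":-0.0003,"roll":0},{"fingers":1,"dx":0,"dy":0,"dz":-0.0003,"roll":0},{"fingers":1,"dx":0,"dy":0,"dz":-0.0003,"roll":0}]'

```text
time: 15.1
tool_pos: [0.4373, 0.0002, 0.1951]
tcp_rot: [-3.057, -0.724, 0.0]
wrist_force: [1.2, 5.7, -3.3]
width: 0.119
grip_force: 59.6
```

```bash
python3 mk.py s14 | grep -v "s[468]"
```

```text
{'time': np.float64(15.1), 'tool_pos': array([4.373e-01, 2.000e-04, 1.951e-01]), 'wrist_force': array([ 1.2017,  5.6572, -3.2828]), 'torque': array([ 0.7466, -0.2999,  0.2628]), 'width': np.float64(0.1186), 'grip_force': np.float64(59.5925)}
[(180, 76), (181, 75), (182, 76), (183, 78), (184, 76), (185, 79), (186, 68), (187, 54), (188, 85), (189, 165), (190, 151), (191, 101), (192, 93), (193, 99), (194, 97), (195, 97), (196, 99), (197, 98), (198, 97), (199, 98), (200, 100), (201, 97), (202, 98), (203, 94), (204, 97)]
s10 [153. 132.  97.  70.  60.] [186.27]
s11 [153. 126.  98.  72.  64.] [186.34]
s12 [152. 125.  94.  71.  65.] [186.22]
s14 [155. 130.  85.  59.  65.] [186.18]
```

```bash
cat > av.py <<'E'
from h import *
import sys
G=[read_camera("scene")[0].astype(float) for _ in range(8)]; g=np.mean(G,0); np.save(sys.argv[1],g)
e=np.mean([np.load(n+".npz")["p"].astype(float) for n in("scene0","scene3","s4","s5","s6")],0)
for n,i in(("early",e),("now",g)):
    j=i.mean(2); print(n,"front",[(r,j[r,273:279].mean().round(1)) for r in range(183,193)],"left",[(r,j[r,270:273].mean().round(1)) for r in range(180,188)],"right",[(r,j[r,279:281].mean().round(1)) for r in range(180,188)])
print(read_state()["wrist_force"])
E
python3 av.py g14
```

```text
early front [(183, np.float64(76.0)), (184, np.float64(76.3)), (185, np.float64(76.6)), (186, np.float64(68.3)), (187, np.float64(52.2)), (188, np.float64(48.0)), (189, np.float64(72.9)), (190, np.float64(99.7)), (191, np.float64(110.4)), (192, np.float64(101.7))] left [(180, np.float64(78.3)), (181, np.float64(78.6)), (182, np.float64(77.4)), (183, np.float64(74.8)), (184, np.float64(66.3)), (185, np.float64(62.1)), (186, np.float64(63.7)), (187, np.float64(66.8))] right [(180, np.float64(108.4)), (181, np.float64(108.4)), (182, np.float64(109.8)), (183, np.float64(86.1)), (184, np.float64(59.0)), (185, np.float64(49.2)), (186, np.float64(50.4)), (187, np.float64(70.1))]
now front [(183, np.float64(74.0)), (184, np.float64(74.6)), (185, np.float64(75.1)), (186, np.float64(64.4)), (187, np.float64(49.5)), (188, np.float64(95.6)), (189, np.float64(165.1)), (190, np.float64(146.9)), (191, np.float64(96.3)), (192, np.float64(92.2))] left [(180, np.float64(76.5)), (181, np.float64(76.5)), (182, np.float64(76.6)), (183, np.float64(87.8)), (184, np.float64(88.9)), (185, np.float64(77.7)), (186, np.float64(74.7)), (187, np.float64(100.4))] right [(180, np.float64(105.2)), (181, np.float64(106.0)), (182, np.float64(113.1)), (183, np.float64(95.2)), (184, np.float64(61.6)), (185, np.float64(44.0)), (186, np.float64(46.9)), (187, np.float64(104.6))]
[ 1.12350233  4.36735923 -3.20527689]
```

```bash
python3 - <<'E'
from h import *
g=np.load("g14.npy").mean(2)
for n in("scene0","scene3","s4","s5","s6","s8","s10","s11","s12","s13","s14",None):
    j=g if n is None else np.load(n+".npz")["p"].astype(float).mean(2)
    c=[j[r,273:277].mean() for r in range(170,178)]; m=[j[r,273:279].mean() for r in range(183,188)]
    cn=(c[4]-c[1])/(c[6]-c[1]); cn3=(c[3]-c[1])/(c[6]-c[1])
    M=(sum(m[:3])/3-m[3])/(sum(m[:3])/3-m[4]); 
    print(n,"cap",round(cn,3),round(cn3,3),"marker",round(M,3),"sum",round(sum((sum(m[:3])/3-x) for x in m[3:5])/28,3))
E
```

```text
scene0 cap 0.699 0.097 marker 0.321 sum 1.119
scene3 cap 0.733 0.146 marker 0.404 sum 1.131
s4 cap 0.718 0.1 marker 0.304 sum 1.107
s5 cap 0.724 0.056 marker 0.272 sum 1.112
s6 cap 0.761 0.129 marker 0.36 sum 1.253
s8 cap 0.716 0.047 marker 0.304 sum 1.376
s10 cap 0.768 -0.049 marker 0.325 sum 1.423
s11 cap 0.714 0.211 marker 0.305 sum 1.253
s12 cap 0.767 0.176 marker 0.428 sum 1.426
s13 cap 0.735 0.184 marker 0.429 sum 1.326
s14 cap 0.719 0.248 marker 0.443 sum 1.218
None cap 0.74 0.081 marker 0.406 sum 1.258
```

Emit:
step_arm --commands '[{"fingers":1,"dx":0,"dy":0,"dz":-0.0004,"roll":0},{"fingers":1,"dx":0,"dy":0,"dz":-0.0004,"roll":0},{"fingers":1,"dx":0,"dy":0,"dz":-0.0004,"roll":0}]'

```text
time: 15.92
tool_pos: [0.4373, 0.0002, 0.1956]
tcp_rot: [-3.057, -0.724, 0.0]
wrist_force: [2.5, 3.9, -3.3]
width: 0.119
grip_force: 59.6
```

```bash
python3 av.py g15|grep -v early; python3 - <<'E'
from h import *
print(read_state()["tool_pos"])
for n in("g14","g15"):
    j=np.load(n+".npy").mean(2)
    m=[j[r,273:279].mean() for r in range(183,188)];M=(sum(m[:3])/3-m[3])/(sum(m[:3])/3-m[4]);print(n,M)
E
```

```text
now front [(183, np.float64(73.6)), (184, np.float64(74.6)), (185, np.float64(75.1)), (186, np.float64(62.9)), (187, np.float64(51.3)), (188, np.float64(108.2)), (189, np.float64(165.6)), (190, np.float64(141.1)), (191, np.float64(94.3)), (192, np.float64(92.4))] left [(180, np.float64(77.6)), (181, np.float64(75.4)), (182, np.float64(76.1)), (183, np.float64(87.7)), (184, np.float64(88.6)), (185, np.float64(77.3)), (186, np.float64(74.6)), (187, np.float64(100.9))] right [(180, np.float64(104.2)), (181, np.float64(107.7)), (182, np.float64(114.1)), (183, np.float64(95.5)), (184, np.float64(61.5)), (185, np.float64(43.0)), (186, np.float64(49.7)), (187, np.float64(104.0))]
[ 1.4557668   5.35588119 -2.92329216]
[4.37275247e-01 1.98205751e-04 1.95566395e-01]
g14 0.40559763532237236
g15 0.49914821124361153
```

Emit:
step_arm --commands '[{"fingers":1,"dx":0,"dy":0,"dz":-0.0004,"roll":0},{"fingers":1,"dx":0,"dy":0,"dz":-0.0004,"roll":0},{"fingers":1,"dx":0,"dy":0,"dz":-0.0004,"roll":0}]'

```text
time: 16.7
tool_pos: [0.4373, 0.0002, 0.1959]
tcp_rot: [-3.057, -0.724, 0.0]
wrist_force: [2.1, 4.3, -3.5]
width: 0.118
grip_force: 59.6
```

```bash
python3 av.py g16|grep -v early; python3 - <<'E'
from h import *
print(read_state()["tool_pos"])
E
python3 - <<'E'
from h import *
D=[read_camera("scene")[1] for _ in range(6)];d=np.median(D,0);np.save("d16",d)
for n,dd in(("early",np.median([np.load(k+".npz")["d"] for k in("scene0","scene3","s4","s5","s6")],0)),("now",d)):
    X=pts("scene",dd);r=np.hypot(X[...,0]-POST[0],X[...,1]-POST[1])
    for v in range(184,190):print(n,v,(1e3*X[v,271:282,2]).round(1),(1e3*r[v,271:282]).round(0))
E
```

```text
now front [(183, np.float64(74.1)), (184, np.float64(75.1)), (185, np.float64(74.0)), (186, np.float64(62.2)), (187, np.float64(54.5)), (188, np.float64(131.7)), (189, np.float64(174.3)), (190, np.float64(138.4)), (191, np.float64(93.1)), (192, np.float64(92.3))] left [(180, np.float64(76.8)), (181, np.float64(75.0)), (182, np.float64(77.3)), (183, np.float64(93.5)), (184, np.float64(92.7)), (185, np.float64(78.2)), (186, np.float64(73.8)), (187, np.float64(104.3))] right [(180, np.float64(105.0)), (181, np.float64(106.5)), (182, np.float64(109.0)), (183, np.float64(90.2)), (184, np.float64(61.1)), (185, np.float64(43.9)), (186, np.float64(52.7)), (187, np.float64(104.2))]
[ 2.21902666  4.86885821 -3.06975754]
[4.37270550e-01 1.99735964e-04 1.95953940e-01]
early 184 [229.9 232.4 231.7 232.4 233.5 233.5 232.5 231.2 229.6 228.    3.1] [ 12.  12.  10.   9.  10.  10.   9.   8.   8.  10. 406.]
early 185 [227.6 229.6 228.6 230.2 230.2 229.8 229.8 228.6 229.1 227.9   5.9] [ 13.  12.   9.  10.   9.   8.   9.   8.  10.  11. 394.]
early 186 [226.5 227.2 225.3 228.1 226.7 227.7 228.  228.8 227.
[... 497 characters left out ...]
3 234.5 233.4 232.6 231.2 228.6 227.4 225.2] [12. 12. 11. 10. 12. 10.  9.  8.  8. 10. 13.]
now 185 [227.5 228.4 229.7 230.  230.8 230.6 229.2 228.1 227.8 227.5 225.2] [13. 11. 11. 10. 10. 10.  8.  7.  9. 11. 12.]
now 186 [226.9 228.  228.  228.5 228.5 227.5 228.  227.2 227.2 225.3 225.2] [14. 14. 12. 12. 11.  9. 10. 10. 12. 11. 13.]
now 187 [225.5 226.5 226.9 226.5 227.6 226.6 226.9 226.3 224.7 225.9 225.2] [16. 15. 15. 13. 14. 13. 13. 13. 12. 15. 16.]
now 188 [225.  226.2 224.7 224.5 225.6 225.5 225.5 224.3 225.3 224.7 224.1] [18. 19. 16. 14. 16. 16. 16. 14. 17. 18. 18.]
now 189 [224.1 225.1 224.3 224.5 225.  225.4 224.  223.8 224.2 222.8 221.6] [21. 21. 19. 19. 20. 20. 18. 18. 20. 19. 19.]
```

```bash
python3 - <<'E'
from h import *
e=np.mean([np.load(n+".npz")["p"].astype(float) for n in("scene0","scene3","s4")],0)
s=np.load("s7.npz")["p"].astype(float)
t=np.load("g14.npy");g=np.load("g16.npy")
f=lambda i:cv2.resize(np.clip(i[162:202,265:285]*1.3,0,255).astype(np.uint8),(200,400),interpolation=cv2.INTER_NEAREST)
cv2.imwrite("pics/cmp.png",np.hstack([f(i) for i in(e,s,t,g)]))
E
```

```text
(no output)
```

View pics/cmp.png

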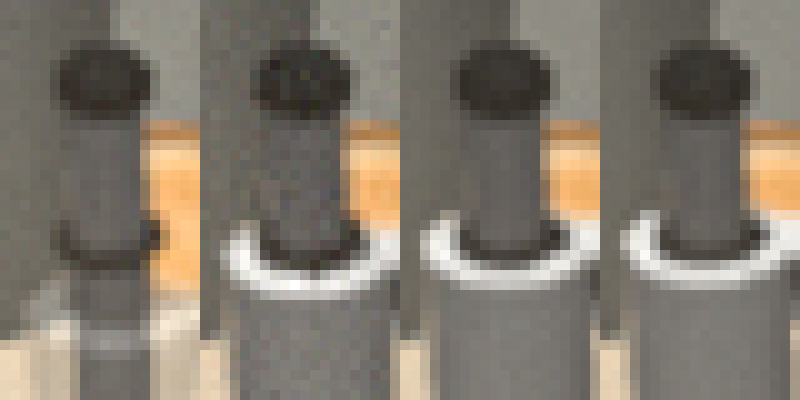

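The comparison shows the marker's dark band getting thinner in the last panels (rows 186–188) as the collar rises, while the force stays flat. I'll back down 7.5 mm to check whether the marker has moved.

Emit:
step_arm --commands '[{"fingers":1,"dx":0,"dy":0,"dz":0.003,"roll":0},{"fingers":1,"dx":0,"dy":0,"dz":0.0075,"roll":0},{"fingers":1,"dx":0,"dy":0,"dz":0.0075,"roll":0},{"fingers":1,"dx":0,"dy":0,"dz":0.0075,"roll":0}]'

```text
time: 17.9
tool_pos: [0.4373, 0.0002, 0.1881]
tcp_rot: [-3.057, -0.724, 0.0]
wrist_force: [1.1, 4.8, -2.2]
width: 0.114
grip_force: 59.6
```

```bash
python3 av.py g17|grep now; python3 - <<'E'
from h import *
print(read_state()["tool_pos"],read_state()["wrist_force"])
for n in("scene0","scene3","s4","s5","g17"):
    j=np.load("g17.npy").mean(2) if n=="g17" else np.load(n+".npz")["p"].astype(float).mean(2)
    print(n,[j[r,273:279].mean().round(0) for r in range(183,194)])
E
```

```text
now front [(183, np.float64(73.9)), (184, np.float64(74.9)), (185, np.float64(75.3)), (186, np.float64(66.4)), (187, np.float64(49.8)), (188, np.float64(44.9)), (189, np.float64(62.1)), (190, np.float64(95.9)), (191, np.float64(163.3)), (192, np.float64(175.5))] left [(180, np.float64(77.0)), (181, np.float64(76.9)), (182, np.float64(77.8)), (183, np.float64(73.5)), (184, np.float64(63.0)), (185, np.float64(58.5)), (186, np.float64(73.1)), (187, np.float64(95.8))] right [(180, np.float64(104.8)), (181, np.float64(106.6)), (182, np.float64(106.7)), (183, np.float64(85.5)), (184, np.float64(57.6)), (185, np.float64(50.0)), (186, np.float64(47.3)), (187, np.float64(59.4))]
[4.37282560e-01 1.89004632e-04 1.88207299e-01] [ 1.93625919  5.97152669 -3.38231487]
scene0 [np.float64(83.0), np.float64(81.0), np.float64(82.0), np.float64(74.0), np.float64(58.0), np.float64(54.0), np.float64(71.0), np.float64(84.0), np.float64(81.0), np.float64(80.0), np.float64(80.0)]
scene3 [np.float64(74.0), np.float64(76.0), np.float64(77.0), np.float64(66.0), np.float64(53.0), np.float64(46.0), np.float64(64.0), np.float64(73.0), np.float64(72.0), np.float64(75.0), np.float64(72.0)]
s4 [np.float64(74.0), np.float64(75.0), np.float64(74.0), np.float64(67.0), np.float64(51.0), np.float64(45.0), np.float64(63.0), np.float64(74.0), np.float64(73.0), np.float64(70.0), np.float64(70.0)]
s5 [np.float64(74.0), np.float64(75.0), np.float64(74.0), np.float64(68.0), np.float64(50.0), np.float64(45.0), np.float64(62.0), np.float64(98.0), np.float64(163.0), np.float64(170.0), np.float64(122.0)]
g17 [np.float64(74.0), np.float64(75.0), np.float64(75.0), np.float64(66.0), np.float64(50.0), np.float64(45.0), np.float64(62.0), np.float64(96.0), np.float64(163.0), np.float64(176.0), np.float64(127.0)]
```

The marker profile after backing down matches the early pictures, so it has not moved. The thinning band was a shadow closing up. I'll go back up and continue by feel.

Emit:
step_arm --commands '[{"fingers":1,"dx":0,"dy":0,"dz":-0.003,"roll":0},{"fingers":1,"dx":0,"dy":0,"dz":-0.006,"roll":0},{"fingers":1,"dx":0,"dy":0,"dz":-0.0075,"roll":0},{"fingers":1,"dx":0,"dy":0,"dz":-0.0077,"roll":0},{"fingers":1,"dx":0,"dy":0,"dz":-0.0077,"roll":0}]'

```text
time: 18.92
tool_pos: [0.4373, 0.0002, 0.196]
tcp_rot: [-3.057, -0.724, 0.0]
wrist_force: [1.1, 4.6, -2.5]
width: 0.118
grip_force: 59.6
```

Emit:
step_arm --commands '[{"fingers":1,"dx":0,"dy":0,"dz":-0.0003,"roll":0},{"fingers":1,"dx":0,"dy":0,"dz":-0.0003,"roll":0},{"fingers":1,"dx":0,"dy":0,"dz":-0.0003,"roll":0}]'

```text
time: 19.3
tool_pos: [0.4373, 0.0002, 0.1962]
tcp_rot: [-3.057, -0.724, 0.0]
wrist_force: [2.6, 5.0, -2.4]
width: 0.113
grip_force: 59.6
```

Emit:
step_arm --commands '[{"fingers":1,"dx":0,"dy":0,"dz":-0.0003,"roll":0},{"fingers":1,"dx":0,"dy":0,"dz":-0.0003,"roll":0},{"fingers":1,"dx":0,"dy":0,"dz":-0.0003,"roll":0}]'

```text
time: 19.68
tool_pos: [0.4373, 0.0002, 0.1965]
tcp_rot: [-3.057, -0.724, 0.0]
wrist_force: [1.3, 4.9, -3.3]
width: 0.12
grip_force: 59.6
```

```bash
python3 av.py g18|grep -v early;python3 - <<'E'
from h import *
s=read_state();print(s["tool_pos"],s["time"])
E
```

```text
now front [(183, np.float64(73.3)), (184, np.float64(73.4)), (185, np.float64(74.4)), (186, np.float64(60.6)), (187, np.float64(62.4)), (188, np.float64(149.7)), (189, np.float64(173.3)), (190, np.float64(128.2)), (191, np.float64(92.0)), (192, np.float64(92.3))] left [(180, np.float64(75.5)), (181, np.float64(76.8)), (182, np.float64(101.2)), (183, np.float64(108.6)), (184, np.float64(93.2)), (185, np.float64(75.2)), (186, np.float64(81.2)), (187, np.float64(134.6))] right [(180, np.float64(104.4)), (181, np.float64(107.4)), (182, np.float64(122.5)), (183, np.float64(97.9)), (184, np.float64(56.3)), (185, np.float64(42.4)), (186, np.float64(54.1)), (187, np.float64(112.7))]
[ 1.81841967  4.87404815 -3.95697918]
[4.37254727e-01 1.94517917e-04 1.96506849e-01] 20.075
```

Emit:
step_arm --commands '[{"fingers":1,"dx":0,"dy":0,"dz":-0.0003,"roll":0},{"fingers":1,"dx":0,"dy":0,"dz":-0.0003,"roll":0},{"fingers":1,"dx":0,"dy":0,"dz":-0.0003,"roll":0}]'

```text
time: 20.45
tool_pos: [0.4373, 0.0002, 0.1968]
tcp_rot: [-3.057, -0.724, 0.0]
wrist_force: [0.9, 4.8, -3.6]
width: 0.115
grip_force: 59.6
```

```bash
cat > F.py <<'E'
from h import *
import sys
f=[];g=[]
for _ in range(int(sys.argv[1])):
    g.append(read_camera("scene")[0].astype(float)); f.append(read_state()["wrist_force"])
j=np.mean(g,0).mean(2)
s=read_state();print(s["time"],s["tool_pos"],np.mean(f,0).round(2),np.std(f,0).round(2)); print([(r,round(j[r,273:279].mean())) for r in range(184,193)])
E
python3 F.py 6
```

```text
20.75 [4.37276831e-01 1.78633514e-04 1.96806138e-01] [ 1.8   4.74 -3.3 ] [0.51 0.37 0.56]
[(184, 75), (185, 74), (186, 61), (187, 67), (188, 156), (189, 171), (190, 123), (191, 92), (192, 93)]
```

Emit:
step_arm --commands '[{"fingers":1,"dx":0,"dy":0,"dz":-0.0004,"roll":0},{"fingers":1,"dx":0,"dy":0,"dz":-0.0004,"roll":0}]'

```text
time: 21.0
tool_pos: [0.4373, 0.0002, 0.1972]
tcp_rot: [-3.057, -0.724, 0.0]
wrist_force: [1.2, 3.6, -2.6]
width: 0.115
grip_force: 59.6
```

```bash
python3 F.py 5
```

```text
21.25 [4.37233290e-01 1.94977411e-04 1.97194462e-01] [ 1.29  5.15 -3.19] [0.21 0.32 0.37]
[(184, 74), (185, 73), (186, 61), (187, 76), (188, 157), (189, 160), (190, 110), (191, 92), (192, 94)]
```

Emit:
step_arm --commands '[{"fingers":1,"dx":0,"dy":0,"dz":-0.0003,"roll":0},{"fingers":1,"dx":0,"dy":0,"dz":-0.0003,"roll":0}]'

```text
time: 21.5
tool_pos: [0.4373, 0.0002, 0.1975]
tcp_rot: [-3.057, -0.724, 0.0]
wrist_force: [1.0, 5.1, -3.8]
width: 0.114
grip_force: 59.6
```

```bash
python3 F.py 5
```

```text
21.75 [4.37273532e-01 1.85720951e-04 1.97518575e-01] [ 1.49  5.56 -3.22] [0.27 0.35 0.39]
[(184, 75), (185, 72), (186, 62), (187, 93), (188, 164), (189, 155), (190, 105), (191, 92), (192, 93)]
```

```bash
python3 - <<'E'
from h import *
C=calibration("wrist"); 
# wrist3 was taken at another wrist pose (tool_pos .4367,.0006,.1908): use paddle top as the reference, same camera orientation
def ptsC(d,c):
    K=np.array(c["intrinsics"]);M=np.linalg.inv(np.array(c["world_to_cam"]));v,u=np.mgrid[0:d.shape[0],0:d.shape[1]]
    return (np.stack([(u-K[0,2])/K[0,0]*d,-(v-K[1,2])/K[1,1]*d,-d,np.ones_like(d)],-1)@M.T)[...,:3]
now=read_state()["tool_pos"]
for n,t in(("wrist3",[.43672,.00063,.19082]),("w4",[.4373,.0001,.1769])):
    f=np.load(n+".npz");X=ptsC(f["d"],C)+(np.array(t)-now)
    S=np.stack([(X[...,:2]-POST)@EX,(X[...,:2]-POST)@EY],-1);r=np.hypot(S[...,0],S[...,1]);b=f["p"].min(2)
    off=0 if n=="wrist3" else .0844
    for lo,hi in((11,13),(13,15),(15,17),(17,19),(19,20.5)):
        k=(r>lo/1e3)&(r<hi/1e3)&(abs(X[...,2]-.121-off)<.02)&(S[...,1]<0)
        if k.sum():print(n,lo,k.sum(),"z pct",np.percentile(X[k][:,2],[10,50,90]).round(4))
    k=(abs(S[...,0]-.001)<.004)&(S[...,1]<-.085)&(S[...,1]>-.1)&(abs(X[...,2]-.121-off)<.01);print("paddle",k.sum(),np.percentile(X[k][:,2],[10,50,90]))
    k=(r>.0105)&(r<.016)&(X[...,2]>.2)&(X[...,2]<.245)&(S[...,1]<0)
    if k.sum():
        print("marker?",k.sum(),np.histogram(X[k][:,2],bins=np.arange(.2,.246,.003)))
E
```

```text
wrist3 11 260 z pct [0.1208 0.1217 0.1226]
wrist3 13 303 z pct [0.1208 0.1218 0.1225]
wrist3 15 342 z pct [0.1209 0.1216 0.1226]
wrist3 17 373 z pct [0.1199 0.1214 0.1225]
wrist3 19 205 z pct [0.1193 0.1207 0.1222]
paddle 311 [0.11966984 0.1213002  0.12232083]
marker? 800 (array([  0,   0,   0,   0,   0,   0,   0,   6, 487, 307,   0,   0,   0,
         0,   0]), array([0.2  , 0.203, 0.206, 0.209, 0.212, 0.215, 0.218, 0.221, 0.224,
       0.227, 0.23 , 0.233, 0.236, 0.239, 0.242, 0.245]))
w4 11 815 z pct [0.2045 0.2056 0.2244]
w4 13 891 z pct [0.2046 0.2054 0.2064]
w4 15 1037 z pct [0.2046 0.2054 0.2062]
w4 17 1209 z pct [0.2033 0.2049 0.206 ]
w4 19 654 z pct [0.1979 0.204  0.2053]
paddle 859 [0.20422593 0.20518409 0.20612961]
marker? 2691 (array([   0, 1818,  444,    0,    0,    0,    0,    8,  342,   79,    0,
          0,    0,    0,    0]), array([0.2  , 0.203, 0.206, 0.209, 0.212, 0.215, 0.218, 0.221, 0.224,
       0.227, 0.23 , 0.233, 0.236, 0.239, 0.242, 0.245]))
```

```bash
python3 - <<'E'
from h import *
now=read_state()["tool_pos"]; c=calibration("wrist")
F=[read_camera("wrist") for _ in range(6)]
d=np.median([f[1] for f in F],0);p=np.mean([f[0].astype(float) for f in F],0)
np.savez("w20.npz",p=p,d=d,tp=now)
def an(n,d,p,off,zc):
    X=pts("wrist",d)+off
    S=np.stack([(X[...,:2]-POST)@EX,(X[...,:2]-POST)@EY],-1);r=np.hypot(S[...,0],S[...,1])
    k=(r>.0125)&(r<.017)&(X[...,2]>zc+.001)&(X[...,2]<.245)
    print(n,"marker",k.sum(),np.percentile(X[k][:,2],[1,5,25,50,75,95,99]).round(4))
    print(" hist",np.histogram(X[k][:,2],np.arange(.220,.2365,.001))[0])
    v,u=np.nonzero(k);print(" px rows",v.min(),v.max(),"cols",u.min(),u.max())
    k=(r>.0155)&(r<.018)&(abs(X[...,2]-zc)<.006)&(S[...,1]<0);print(" collar",k.sum(),np.percentile(X[k][:,2],[10,50,90]).round(4))
    return X,r
f=np.load("wrist3.npz");X,r=an("w3",f["d"],f["p"],np.array([.43672,.00063,.19082])-now,.121)
X,r=an("now",d,p,0,.121+now[2]-.0925)
j=p.mean(2);u=int(np.median(np.nonzero(r<.02)[1]));print(now,u,[(v,int(j[v,u-2:u+3].mean()),int(1e4*np.median(X[v,u-2:u+3,2]))/10,int(1e3*np.median(r[v,u-2:u+3]))) for v in range(0,40,2)])
crop=cv2.resize(np.clip(p[0:80,u-60:u+60],0,255).astype(np.uint8),(780,520),interpolation=cv2.INTER_CUBIC);cv2.imwrite("pics/w20.png",crop)
E
```

```text
w3 marker 490 [0.122  0.1221 0.1223 0.1227 0.2256 0.2271 0.2277]
 hist [ 0  0  0  3 16 44 68 34  1  0  0  0  0  0  0  0]
 px rows 0 73 cols 244 318
 collar 439 [0.1208 0.1216 0.1226]
now marker 12 [0.227  0.227  0.2271 0.2271 0.2273 0.2276 0.2277]
 hist [ 0  0  0  0  0  0  0 12  0  0  0  0  0  0  0  0]
 px rows 0 34 cols 217 311
 collar 1386 [0.2256 0.2261 0.2265]
[4.37273532e-01 1.85720951e-04 1.97518575e-01] 273 [(0, 55, 237.6, 7), (2, 55, 235.6, 7), (4, 55, 234.0, 7), (6, 54, 232.2, 7), (8, 55, 230.3, 7), (10, 50, 227.5, 7), (12, 31, 226.9, 8), (14, 27, 227.1, 8), (16, 29, 227.3, 9), (18, 28, 227.3, 9), (20, 27, 227.3, 10), (22, 26, 226.9, 10), (24, 31, 227.1, 11), (26, 109, 226.6, 11), (28, 150, 226.2, 12), (30, 149, 226.2, 12), (32, 151, 226.3, 13), (34, 153, 226.1, 13), (36, 163, 226.0, 14), (38, 200, 226.2, 14)]
```

View pics/w20.png

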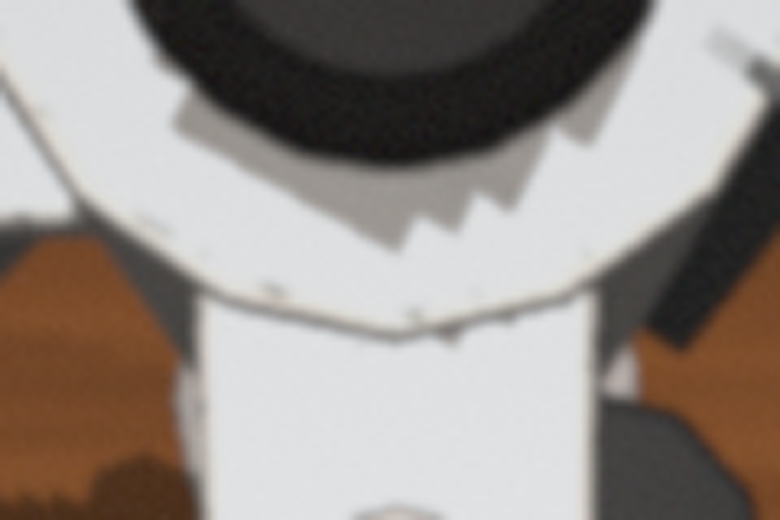

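The wrist view settles it. The marker's top is only about 1 mm above the collar's top while the ring is 5 mm thick, so the collar has gone about 3.9 mm too high without any force. The marker itself has not moved. I'll lower by 3.7 mm and check against the 5 mm thickness.

Emit:
step_arm --commands '[{"fingers":1,"dx":0,"dy":0,"dz":0.002,"roll":0},{"fingers":1,"dx":0,"dy":0,"dz":0.0037,"roll":0},{"fingers":1,"dx":0,"dy":0,"dz":0.0037,"roll":0}]'

```text
time: 22.42
tool_pos: [0.4373, 0.0002, 0.1937]
tcp_rot: [-3.057, -0.724, 0.0]
wrist_force: [2.0, 5.3, -3.9]
width: 0.12
grip_force: 59.6
```

```bash
cat > wm.py <<'E'
from h import *
s=read_state();print(s["time"],s["tool_pos"].round(4),s["wrist_force"].round(1))
F=[read_camera("wrist") for _ in range(6)]
d=np.mean([f[1] for f in F],0);p=np.mean([f[0].astype(float) for f in F],0).mean(2);X=pts("wrist",d)
S=np.stack([(X[...,:2]-POST)@EX,(X[...,:2]-POST)@EY],-1);r=np.hypot(S[...,0],S[...,1])
k=(p<45)&(X[...,2]>.219)&(X[...,2]<.235)&(r<.016); 
n=cv2.connectedComponentsWithStats(k.astype(np.uint8));i=1+np.argmax(n[2][1:,4]);k=n[1]==i
z=X[k][:,2];print("marker",k.sum(),np.percentile(z,[2,10,50,75,90,98]).round(4),np.histogram(z,np.arange(.2200,.2301,.0005))[0])
c=(p>120)&(r<.019)&(r>.0155)&(S[...,1]<0)&(abs(X[...,2]-(s["tool_pos"][2]+.0285))<.005);print("collar",c.sum(),np.median(X[c][:,2]).round(4))
E
python3 wm.py
```

```text
22.425 [4.373e-01 2.000e-04 1.937e-01] [ 2.   5.3 -3.9]
marker 1154 [0.2259 0.2263 0.2271 0.2273 0.2275 0.2278] [  0   0   0   0   0   0   0   0   0   0   0  34 137 345 504 130   4   0
   0   0]
collar 1852 0.2223
```

The collar top is at 222.3 mm and the marker top at 227.2 mm. The difference is 4.9 mm, so they just meet. Now I'll swing the lever at this height.

Emit:
step_arm --commands '[{"fingers":1,"dx":0.0003,"dy":0.0066,"dz":0,"roll":-5},{"fingers":1,"dx":0.0011,"dy":0.0131,"dz":0,"roll":-10},{"fingers":1,"dx":0.0026,"dy":0.0195,"dz":0,"roll":-15},{"fingers":1,"dx":0.0045,"dy":0.0258,"dz":0,"roll":-20},{"fingers":1,"dx":0.0071,"dy":0.0319,"dz":0,"roll":-25},{"fingers":1,"dx":0.0101,"dy":0.0377,"dz":0,"roll":-30},{"fingers":1,"dx":0.0101,"dy":0.0377,"dz":0,"roll":-30}]'

```text
time: 23.6
tool_pos: [0.4639, -0.0294, 0.194]
tcp_rot: [2.766, 1.489, 0.001]
wrist_force: [2.9, 4.5, -3.6]
width: 0.118
grip_force: 59.5
```

```bash
cat > st.py <<'E'
from h import *
s=read_state();R=Ro.from_rotvec(s["tcp_rot"]).as_matrix();print("t",s["time"],"pos",s["tool_pos"].round(4),"F tool",(R.T@s["wrist_force"]).round(1),"T tool",(R.T@s["torque"]).round(2),"yang",np.degrees(np.arctan2(R[1,1],R[0,1])).round(1),"grip",s["grip_force"].round(0))
v=s["tool_pos"][:2]-LP;print("rho",np.hypot(*v).round(4),"theta",np.degrees(np.arctan2(v[1],v[0])-YAW+np.pi/2).round(2)%360)
E
python3 st.py
```

```text
Traceback (most recent call last):
  File "st.py", line 2, in <module>
    s=read_state();R=Ro.from_rotvec(s["tcp_rot"]).as_matrix();print("t",s["time"],"pos",s["tool_pos"].round(4),"F tool",(R.T@s["wrist_force"]).round(1),"T tool",(R.T@s["torque"]).round(2),"yang",np.degrees(np.arctan2(R[1,1],R[0,1])).round(1),"grip",s["grip_force"].round(0))
                                                                                                                                                                                                                                                         ^^^^^^^^^^^^^^^^^^^^^
AttributeError: 'float' object has no attribute 'round'
```

Emit:
step_arm --commands '[{"fingers":1,"dx":0.0003,"dy":0.0066,"dz":0.0001,"roll":-5},{"fingers":1,"dx":0.0011,"dy":0.0131,"dz":0.0002,"roll":-10},{"fingers":1,"dx":0.0026,"dy":0.0195,"dz":0.0002,"roll":-15},{"fingers":1,"dx":0.0045,"dy":0.0258,"dz":0.0002,"roll":-20},{"fingers":1,"dx":0.0071,"dy":0.0319,"dz":0.0002,"roll":-25},{"fingers":1,"dx":0.0101,"dy":0.0377,"dz":0.0002,"roll":-30},{"fingers":1,"dx":0.0101,"dy":0.0377,"dz":0.0002,"roll":-30}]'

```text
time: 24.48
tool_pos: [0.5016, -0.0419, 0.1941]
tcp_rot: [2.285, 2.153, 0.002]
wrist_force: [4.5, 2.5, -3.2]
width: 0.117
grip_force: 59.6
```

```bash
sed -i 's/s\["grip_force"\].round(0)/round(float(s["grip_force"]))/' st.py; python3 st.py
```

```text
t 24.475 pos [ 0.5016 -0.0419  0.1941] F tool [2.8 4.3 3.2] T tool [-0.61  0.48  0.32] yang -3.4 grip 60
rho 0.0764 theta 60.97
```

```bash
python3 wm.py; python3 - <<'E'
from h import *
g=np.mean([read_camera("scene")[0].max(2).astype(float) for _ in range(4)],0);print([(r,int(g[r,274:278].mean())) for r in range(185,193)])
E
```

```text
24.475 [ 0.5016 -0.0419  0.1941] [ 4.5  2.5 -3.2]
marker 1785 [0.226  0.2265 0.2271 0.2274 0.2276 0.2278] [  0   0   0   0   0   0   0   0   0   0   1  33 144 466 874 257   5   1
   0   1]
collar 1767 0.2227
[(185, 80), (186, 71), (187, 51), (188, 62), (189, 157), (190, 169), (191, 121), (192, 95)]
```

Emit:
step_arm --commands '[{"fingers":1,"dx":0,"dy":0,"dz":0.0004,"roll":0},{"fingers":1,"dx":0.0004,"dy":0.0079,"dz":0.0004,"roll":-6},{"fingers":1,"dx":0.0016,"dy":0.0157,"dz":0.0004,"roll":-12},{"fingers":1,"dx":0.0037,"dy":0.0233,"dz":0.0004,"roll":-18},{"fingers":1,"dx":0.005,"dy":0.027,"dz":0.0004,"roll":-21},{"fingers":1,"dx":0.0065,"dy":0.0307,"dz":0.0004,"roll":-24},{"fingers":1,"dx":0.0083,"dy":0.0342,"dz":0.0004,"roll":-27},{"fingers":1,"dx":0.0101,"dy":0.0377,"dz":0.0004,"roll":-30}]'

```text
time: 25.98
tool_pos: [0.5405, -0.0341, 0.1941]
tcp_rot: [1.649, 2.669, 0.002]
wrist_force: [5.8, 2.5, -3.1]
width: 0.119
grip_force: 59.8
```

```bash
python3 st.py; python3 wm.py
```

```text
t 25.975 pos [ 0.5405 -0.0341  0.1941] F tool [-0.3  6.3  3.1] T tool [-1.03 -0.08  0.63] yang 26.6 grip 60
rho 0.0776 theta 90.82
25.975 [ 0.5405 -0.0341  0.1941] [ 5.8  2.5 -3.1]
marker 1624 [0.226  0.2265 0.2271 0.2274 0.2276 0.2278] [  0   0   0   0   0   0   0   0   0   0   2  29 127 466 762 234   4   0
   0   0]
collar 1982 0.2225
```

Emit:
step_arm --commands '[{"fingers":1,"dx":0,"dy":0.0013,"dz":0.0002,"roll":-1},{"fingers":1,"dx":0,"dy":0.0026,"dz":0.0002,"roll":-2},{"fingers":1,"dx":0.0001,"dy":0.0039,"dz":0.0002,"roll":-3},{"fingers":1,"dx":0.0002,"dy":0.0053,"dz":0.0002,"roll":-4},{"fingers":1,"dx":0.0002,"dy":0.0053,"dz":0.0002,"roll":-4}]'

```text
time: 26.9
tool_pos: [0.5452, -0.0316, 0.194]
tcp_rot: [1.557, 2.724, 0.002]
wrist_force: [6.6, 2.2, -2.8]
width: 0.117
grip_force: 60.0
```

```bash
python3 st.py; python3 wm.py;python3 - <<'E'
from h import *
# lever direction from wrist depth: dark paddle/lever points
d=np.mean([read_camera("wrist")[1] for _ in range(3)],0);p=read_camera("wrist")[0];X=pts("wrist",d);v=X[...,:2]-LP
a=np.hypot(v[...,0],v[...,1]);k=(p.max(2)<90)&(abs(X[...,2]-.217)<.008)&(a>.03)&(a<.06)
th=(np.degrees(np.arctan2(v[...,1],v[...,0])-YAW+np.pi/2)+180)%360-180
k&=abs(th-90)<25;x=X[k][:,:2];l=cv2.fitLine(x.astype(np.float32),cv2.DIST_HUBER,0,.01,.01).ravel()
print(k.sum(),"line dir deg",(np.degrees(np.arctan2(l[1],l[0]))-np.degrees(YAW)+90)%180,"median th",np.median(th[k]))
E
```

```text
t 26.9 pos [ 0.5452 -0.0316  0.194 ] F tool [-1.5  6.7  2.9] T tool [-0.98 -0.13  0.58] yang 30.5 grip 60
rho 0.0777 theta 94.74
26.9 [ 0.5452 -0.0316  0.194 ] [ 6.6  2.2 -2.8]
marker 1594 [0.226  0.2265 0.2271 0.2274 0.2275 0.2277] [  0   0   0   0   0   0   0   0   0   1   2  25 147 461 776 176   5   1
   0   0]
collar 1956 0.2224
2153 line dir deg 92.54701004028321 median th 95.92563673173794
```

Emit:
step_arm --commands '[{"fingers":1,"dx":0,"dy":0.0013,"dz":0.0001,"roll":-1},{"fingers":1,"dx":0,"dy":0.0026,"dz":0.0001,"roll":-2},{"fingers":1,"dx":0,"dy":0.0026,"dz":0.0001,"roll":-2}]'

```text
time: 27.78
tool_pos: [0.5459, -0.0311, 0.1934]
tcp_rot: [1.509, 2.753, -0.003]
wrist_force: [3.6, -3.1, -1.6]
width: 0.117
grip_force: 67.1
```

```bash
python3 st.py; cat > lv.py <<'E'
from h import *
F=[read_camera("wrist") for _ in range(5)]
d=np.mean([f[1] for f in F],0);p=F[0][0];X=pts("wrist",d);v=X[...,:2]-LP
a=np.hypot(v[...,0],v[...,1]);k=(p.max(2)<90)&(abs(X[...,2]-.217)<.008)&(a>.03)&(a<.06)
th=(np.degrees(np.arctan2(v[...,1],v[...,0])-YAW+np.pi/2)+180)%360-180
k&=abs(th-90)<25;x=X[k][:,:2];l=cv2.fitLine(x.astype(np.float32),cv2.DIST_HUBER,0,.01,.01).ravel()
print(k.sum(),"line dir deg",(np.degrees(np.arctan2(l[1],l[0]))-np.degrees(YAW)+90)%180,"median th",np.median(th[k]))
E
python3 lv.py
```

```text
t 27.775 pos [ 0.5459 -0.0311  0.1934] F tool [-4.6  1.4  1.6] T tool [-0.16 -0.8   1.27] yang 32.6 grip 67
rho 0.0777 theta 95.37
2149 line dir deg 93.10004196166993 median th 96.27975324755573
```

Emit:
step_arm --commands '[{"fingers":1,"dx":0,"dy":0.001,"dz":0,"roll":-0.8},{"fingers":1,"dx":0,"dy":0.0018,"dz":0,"roll":-1.4},{"fingers":1,"dx":0,"dy":0.0018,"dz":0,"roll":-1.4},{"fingers":1,"dx":0,"dy":0.0018,"dz":0,"roll":-1.4}]'

```text
time: 28.52
tool_pos: [0.5464, -0.0309, 0.1931]
tcp_rot: [1.478, 2.772, -0.006]
wrist_force: [1.4, -6.6, -1.9]
width: 0.114
grip_force: 76.1
```

```bash
python3 st.py; python3 lv.py; python3 wm.py
```

```text
t 28.525 pos [ 0.5464 -0.0309  0.1931] F tool [-6.2 -2.5  1.9] T tool [ 0.3  -0.87  1.63] yang 33.9 grip 76
rho 0.0777 theta 95.73
2161 line dir deg 93.38131103515626 median th 96.49889571489723
28.775 [ 0.5464 -0.0309  0.1931] [ 1.7 -6.2 -2.7]
marker 1618 [0.2259 0.2264 0.2271 0.2273 0.2275 0.2277] [  0   0   0   0   0   0   0   0   0   0   0  40 164 462 744 203   5   0
   0   0]
collar 1929 0.2214
```

Emit:
step_arm --commands '[{"fingers":1,"dx":0,"dy":0,"dz":-0.0004,"roll":0},{"fingers":1,"dx":0,"dy":0,"dz":-0.0008,"roll":0},{"fingers":1,"dx":0,"dy":0,"dz":-0.0008,"roll":0}]'

```text
time: 29.45
tool_pos: [0.5463, -0.0309, 0.1935]
tcp_rot: [1.478, 2.772, -0.006]
wrist_force: [2.4, -6.5, -4.4]
width: 0.117
grip_force: 76.0
```

```bash
python3 st.py; python3 wm.py; python3 lv.py
```

```text
t 29.45 pos [ 0.5463 -0.0309  0.1935] F tool [-6.7 -1.6  4.4] T tool [ 0.23 -1.    1.68] yang 33.9 grip 76
rho 0.0777 theta 95.71
29.45 [ 0.5463 -0.0309  0.1935] [ 2.4 -6.5 -4.4]
marker 1622 [0.2259 0.2265 0.2271 0.2273 0.2275 0.2278] [  0   0   0   0   0   0   0   0   0   0   5  37 137 494 746 197   6   0
   0   0]
collar 1930 0.2217
2140 line dir deg 93.185994720459 median th 96.49898586033387
```

Emit:
step_arm --commands '[{"fingers":1,"dx":0,"dy":0,"dz":-0.0004,"roll":0},{"fingers":1,"dx":0,"dy":0,"dz":-0.0008,"roll":0},{"fingers":1,"dx":0,"dy":0,"dz":-0.0008,"roll":0},{"fingers":1,"dx":0,"dy":0,"dz":-0.0008,"roll":0}]'

```text
time: 30.5
tool_pos: [0.5463, -0.0309, 0.1942]
tcp_rot: [1.478, 2.772, -0.006]
wrist_force: [2.6, -7.0, -4.0]
width: 0.115
grip_force: 76.0
```

```bash
python3 st.py; python3 wm.py; python3 lv.py; python3 st.py
```

```text
t 30.5 pos [ 0.5463 -0.0309  0.1942] F tool [-7.2 -1.8  4.1] T tool [ 0.19 -1.01  1.69] yang 33.9 grip 76
rho 0.0777 theta 95.69
30.5 [ 0.5463 -0.0309  0.1942] [ 2.6 -7.  -4. ]
marker 1584 [0.226  0.2265 0.2271 0.2273 0.2275 0.2277] [  0   0   0   0   0   0   0   0   0   0   3  31 140 482 745 181   1   1
   0   0]
collar 1922 0.2224
2131 line dir deg 93.09927139282227 median th 96.49391002582803
t 31.05 pos [ 0.5463 -0.0309  0.1942] F tool [-6.5 -1.7  4.3] T tool [ 0.18 -0.99  1.7 ] yang 33.9 grip 76
rho 0.0777 theta 95.69
```

Emit:
step_arm --commands '[{"fingers":1,"dx":0,"dy":0.002,"dz":0,"roll":-1.5},{"fingers":1,"dx":0,"dy":0.004,"dz":0,"roll":-3},{"fingers":1,"dx":0,"dy":0.004,"dz":0,"roll":-3},{"fingers":1,"dx":0,"dy":0.004,"dz":0,"roll":-3}]' --squeeze 90

```text
time: 31.55
tool_pos: [0.5474, -0.0304, 0.1936]
tcp_rot: [-1.406, -2.805, 0.013]
wrist_force: [-3.9, -11.4, -1.5]
width: 0.11
grip_force: 113.5
```

```bash
python3 st.py; python3 lv.py; python3 wm.py
```

```text
t 31.55 pos [ 0.5474 -0.0304  0.1936] F tool [-6.8 -9.9  1.6] T tool [ 1.43 -1.11  2.52] yang 36.8 grip 113
rho 0.0778 theta 96.58
2142 line dir deg 93.85634384155274 median th 97.02322873347813
31.8 [ 0.5474 -0.0304  0.1936] [ -4.5 -12.6  -3. ]
marker 1601 [0.2259 0.2264 0.2271 0.2273 0.2275 0.2278] [  0   0   0   0   0   0   0   0   0   0   1  39 156 456 744 199   6   0
   0   0]
collar 1941 0.2219
```

Emit:
step_arm --commands '[{"fingers":1,"dx":0,"dy":-0.003,"dz":0,"roll":2},{"fingers":1,"dx":0,"dy":-0.006,"dz":0,"roll":4},{"fingers":1,"dx":0,"dy":-0.0075,"dz":0,"roll":5.5},{"fingers":1,"dx":0,"dy":-0.0075,"dz":0,"roll":5.5},{"fingers":1,"dx":0,"dy":-0.0075,"dz":0,"roll":5.5}]' --squeeze 60

```text
time: 32.72
tool_pos: [0.5455, -0.0314, 0.1951]
tcp_rot: [1.535, 2.738, 0.002]
wrist_force: [6.7, 0.4, -3.6]
width: 0.116
grip_force: 80.6
```

```bash
python3 st.py; python3 lv.py; python3 wm.py
```

```text
t 32.725 pos [ 0.5455 -0.0314  0.1951] F tool [-3.2  5.9  3.6] T tool [-0.72 -0.51  1.15] yang 31.5 grip 81
rho 0.0777 theta 95.03
2154 line dir deg 92.80570373535157 median th 96.0347647308403
32.975 [ 0.5456 -0.0314  0.1951] [ 6.4 -0.2 -3.3]
marker 1549 [0.226  0.2265 0.2271 0.2273 0.2275 0.2278] [  0   0   0   0   0   0   0   0   0   0   1  29 139 457 727 193   3   0
   0   0]
collar 1954 0.2234
```

Emit:
step_arm --commands '[{"fingers":1,"dx":0,"dy":0.0005,"dz":0.0013,"roll":-0.5}]'

```text
time: 33.4
tool_pos: [0.5458, -0.0313, 0.1941]
tcp_rot: [1.523, 2.745, 0.001]
wrist_force: [5.0, -2.3, -1.7]
width: 0.11
grip_force: 82.1
```

Emit:
step_arm --commands '[{"fingers":1,"dx":0,"dy":0,"dz":0,"roll":0},{"fingers":1,"dx":0,"dy":0,"dz":0,"roll":0}]'

```text
time: 33.65
tool_pos: [0.5458, -0.0313, 0.1939]
tcp_rot: [1.523, 2.745, 0.001]
wrist_force: [6.3, -1.1, -2.9]
width: 0.113
grip_force: 81.9
```

```bash
python3 st.py; python3 lv.py; python3 wm.py;python3 st.py
```

```text
t 33.65 pos [ 0.5458 -0.0313  0.1939] F tool [-4.3  4.7  2.9] T tool [-0.62 -0.55  1.21] yang 31.9 grip 82
rho 0.0777 theta 95.21
2153 line dir deg 92.95507202148438 median th 96.15314200921722
33.9 [ 0.5458 -0.0313  0.1939] [ 5.8 -0.7 -2.6]
marker 1604 [0.226  0.2264 0.2271 0.2273 0.2275 0.2278] [  0   0   0   0   0   0   0   0   0   0   0  34 152 440 807 169   1   0
   0   0]
collar 1954 0.2222
t 34.2 pos [ 0.5457 -0.0313  0.1938] F tool [-3.   4.5  2.9] T tool [-0.61 -0.55  1.24] yang 31.9 grip 82
rho 0.0777 theta 95.2
```

Emit:
step_arm --commands '[{"fingers":1,"dx":0,"dy":0,"dz":0.003,"roll":0}]'

```text
time: 34.33
tool_pos: [0.5458, -0.0312, 0.1912]
tcp_rot: [1.523, 2.745, 0.001]
wrist_force: [5.6, -1.4, -3.0]
width: 0.109
grip_force: 82.1
```

Emit:
step_arm --commands '[{"fingers":1,"dx":0,"dy":0,"dz":0,"roll":0}]'

```text
time: 34.45
tool_pos: [0.5457, -0.0312, 0.1906]
tcp_rot: [1.523, 2.745, 0.001]
wrist_force: [6.3, -1.1, -3.4]
width: 0.113
grip_force: 82.1
```

```bash
python3 st.py; python3 wm.py;python3 st.py; python3 lv.py; python3 wm.py
```

```text
t 34.45 pos [ 0.5457 -0.0312  0.1906] F tool [-4.3  4.8  3.4] T tool [-0.75 -0.73  1.34] yang 32.0 grip 82
rho 0.0776 theta 95.19
34.45 [ 0.5457 -0.0312  0.1906] [ 6.3 -1.1 -3.4]
t 34.5 pos [ 0.5457 -0.0313  0.1906] F tool [-4.4  5.4  4.7] T tool [-0.76 -0.7   1.32] yang 32.0 grip 82
rho 0.0776 theta 95.19
34.5 [ 0.5457 -0.0313  0.1906] [ 6.9 -0.9 -4.6]Traceback (most recent call last):
  File "wm.py", line 3, in <module>
    F=[read_camera("wrist") for _ in range(6)]
       ~~~~~~~~~~~^^^^^^^^^
ValueError: 200 camera calls are used up
Traceback (most recent call last):
  File "lv.py", line 2, in <module>
    F=[read_camera("wrist") for _ in range(5)]
       ~~~~~~~~~~~^^^^^^^^^
ValueError: 200 camera calls are used up
Traceback (most recent call last):
  File "wm.py", line 3, in <module>
    F=[read_camera("wrist") for _ in range(6)]
       ~~~~~~~~~~~^^^^^^^^^
ValueError: 200 camera calls are used up
```

Emit:
step_arm --commands '[{"fingers":1,"dx":0,"dy":0,"dz":-0.0015,"roll":0},{"fingers":1,"dx":0,"dy":0.0003,"dz":-0.003,"roll":-0.2},{"fingers":1,"dx":0,"dy":0.0003,"dz":-0.003,"roll":-0.2},{"fingers":1,"dx":0,"dy":0.0003,"dz":-0.003,"roll":-0.2},{"fingers":1,"dx":0,"dy":0.0003,"dz":-0.003,"roll":-0.2}]'

```text
time: 35.12
tool_pos: [0.5458, -0.0312, 0.1937]
tcp_rot: [1.518, 2.748, 0.0]
wrist_force: [4.7, -2.1, -3.1]
width: 0.113
grip_force: 82.7
```

```bash
python3 st.py
```

```text
t 35.125 pos [ 0.5458 -0.0312  0.1937] F tool [-4.2  2.8  3.1] T tool [-0.6  -0.7   1.37] yang 32.2 grip 83
rho 0.0777 theta 95.25
```

```bash
python3 -c "
from h import *
print(finish_job())"
```

```text
the job is handed in; nothing more can be done
None
```

I handed the job in at about 35 s: ring arm out and home, collar top at the marker's underside within about 0.5 mm, lever at its stop (about 93°), still gripped. The carriage did not feel clamped when I moved it up and down with the lever closed, so the gripper may be what holds its height. While searching for the height I also raised the collar about 4 mm past the marker, but the marker did not move.

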